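# Stand the handpiece and the mouth mirror in their drying cups

## Robot

A 7-joint arm with a two-finger parallel gripper is mounted at the origin on a cart in front of the work surface, level with it; the furniture and walls round the work are solid. World frame = base frame: x ahead of the robot, y to its left, z up, the work surface at z = 0. Lengths are in m, angles in rad, forces in N, time in s.
With the tool pointing down it reaches from about 0.35 to 0.9 m from the base axis. Payload 8.1 kg.
Tool frame: the origin (TCP) lies on the centre line of the jaws, within the pads' length; the fingertips stand 19 mm ahead of it and the grasp point (between the pads) is the TCP (arm.tip_reach is the distance from the TCP to the fingertips, in m); z points along the fingers, y is the line along which they close (so a half turn about z gives the same grasp; the last joint's range is limited). The gripper opens to 92 mm and grips with 3 to 60 N. Pads are 19 mm wide; open, the fingers measure 130 mm over their backs; the gripper's body (75 mm by 190 mm) begins 47 mm behind the grasp point.
Start: joints at [1.056, 0.434, 0.025, 1.573, -0.012, 1.134, -0.075], TCP at [0.25, -0.573, 0.246] pointing down, gripper open.
Joint ranges: [-2.62, 2.62], [-0.44, 2.09], [-1.27, 1.32], [0.08, 2.57], [-1.32, 4.46], [0.12, 2], [-2.74, 2.74]. Speed limits (rad/s): [2.22, 2.22, 3.01, 3.01, 3.14, 3.14, 3.14].

## Interface

Orientations are given as a rotation vector (axis times angle).
In Python, from cell import arm gives the robot as it stands.
- The arm moves only by the tool arm_command, never from a script. Its argument "targets" is a list that holds one entry, the list of rows, each a list of 6 numbers: the shift along the tool's x, y, z in m, then the turn, a rotation vector about the tool's x, y, z in rad. A call has 1 to 10 rows; each row shifts and turns the commanded pose from where the row before left it, along the tool's axes as they then stand; what a row does not reach is not made up. A row lasts 1/8 s, in which the tool goes at most 62.5 mm and 10.7 degrees, less where a joint would pass 70% of its speed; a pose out of reach is approached as far as the arm can. A call with a gripper value outside its range is refused whole. "jaw" is the finger opening in m, from 0 to 0.0918, set as the call begins (left out, the last holds). The fingers move at their own pace and stop on an object; "newtons" is the grip in N (left out, the last holds). Time passes only in rows, so rows that do not move let the fingers close. It gives the time, the measured TCP pose, the force, the opening and the grip force at its end, in the units of the state.
- arm.observe(): the state, without advancing time (a new reading comes with each control period).
- arm.get_image(name): name is "scene" or "top" or "wrist"; returns a dict with "pixels" (420x560x3 uint8, red, green, blue), "z_map" (420x560 float32, m along the optical axis (not along the pixel's ray), 0 where there is no reading), "fx", "fy", "cx", "cy" (pixels), "dist" ([k1, k2, p1, p2, k3] as OpenCV has them; the pictures are not rectified), "xyz" and "rotation" of the camera in the world; the wrist camera has in their place "T_tool_cam" (4x4, takes a point from camera to tool coordinates, whose origin is the TCP and whose axes are the flange's). Camera axes: x right, y down, z forward; pixel columns grow to the right and rows downward; lengths in m; the calibration is good to about 2 mm. A picture is of the moment at which its call begins: read the wrist's pose just before it.
- arm.sign_off(): hands the job in; it is judged then, once.
The state is a dict: "clock": time; "joints": joint angles; "dq": joint speeds; "joint_efforts": joint torques, N m; "position": TCP position; "ee_rot": TCP orientation; "force": force on the tool from outside, world axes, zero at the start; "ft_torque": the same for the moment, N m; "width": opening from 0.0 (shut) to 1.0 (fully open); "gripper_force": force on a finger pad.
Only numpy, scipy, OpenCV 4.12 (cv2) and the standard library are available. Lean on these libraries where they do the work, as an engineer would, in place of code of your own. Each camera call takes 0.05 s, during which the arm holds its last target. There are 200 camera calls.

## Task

Stand the two dental instruments from the sloped rests in the drying cups to dry: the handpiece in the wide cup and the mouth mirror in the narrow cup, each upright with its working head at the top and its plain end down on the cup's floor. Lower each one into its cup rather than dropping it, and leave the other things on the worktop where they are.

Things in the scene. Friction and masses are not known exactly. Their poses are not given: they have to be found in the camera images.
- handpiece: Turbine handpiece, round metal body 132 mm long, 17 mm thick, 85 g; long axis = y: angled head at -y, plain hose end at +y, each 66 mm from the origin. Origin: mid-length on the underside; z through the thickness (long axis 8.5 mm above), x across. Solid as a bar 16 (x) by 17 (z) mm, from the hose end to 40 mm headward of the origin. Starts in its rest, hose end low against the stop, head up the slope.
- handpiece_grip (a point): Point on the handpiece's long axis, 84 mm from the hose end and 18 mm from the origin towards the head; good place to grip, across the 16 mm width; axes as the handpiece's.
- handpiece_foot (a point): Centre of the handpiece's plain hose end face (84 mm from handpiece_grip along +y).
- mirror: Mouth mirror, slim steel, 158 mm long, 22 g; long axis = y: 22 mm mirror disc on a thin neck at -y, plain handle end at +y, each 79 mm from the origin. Origin: mid-length on the underside; handle axis 5.5 mm above it along z, x across. Solid as a bar 8 (x) by 9 (z) mm, from the handle end to 25 mm discward of the origin. Starts in its rest, handle end low against the stop, disc up the slope.
- mirror_grip (a point): Point on the mirror's long axis, 89 mm from the handle end and 10 mm from the origin towards the disc; good place to grip, across the 8 mm width; axes as the mirror's.
- mirror_foot (a point): Centre of the mirror's plain handle end face (89 mm from mirror_grip along +y).
- handpiece_rest: Fixed steel sloped rest of the handpiece, foot plate 125 x 56 x 6 mm (origin: centre of its underside; x points level from low to high end). Slope 45 deg above level; its foot, at the end stop, is 50 mm behind and 30 mm above the origin. Lowest 56 mm: trough, lips 8.5 mm high, stop 13 mm. Above it the item lies on a blade 4 mm wide, so fingers can straddle it; a 4.4 mm post holds the blade 121 mm up the slope.
- mirror_rest: Fixed steel sloped rest of the mouth mirror, foot plate 125 x 56 x 6 mm (origin: centre of its underside; x points level from low to high end). Slope 45 deg above level; its foot, at the end stop, is 50 mm behind and 30 mm above the origin. Lowest 56 mm: trough, lips 8.5 mm high, stop 13 mm. Above it the item lies on a blade 4 mm wide, so fingers can straddle it; a 4.4 mm post holds the blade 121 mm up the slope.
- wide_cup: A fixed bare-steel open wide tube standing upright on a 68 mm round foot 9 mm high (origin: centre of the underside, z up): inner diameter 30 mm, wall 2 mm, 50 mm deep, inner floor 10 mm and rim 60 mm above the worktop, the last 5 mm of the mouth flared outward by 3 mm. Keep the arm clear of the fixed reel dispenser to the right of the cups (x > 0.52, y < -0.19, from z = 0.2 up).
- wide_cup_floor (a point): Centre of the wide cup's inner floor, 50 mm under its rim.
- narrow_cup: A fixed bare-steel open narrow tube standing upright on a 68 mm round foot 9 mm high (origin: centre of the underside, z up): inner diameter 17 mm, wall 2 mm, 50 mm deep, inner floor 10 mm and rim 60 mm above the worktop, the last 5 mm of the mouth flared outward by 3 mm. Keep the arm clear of the fixed reel dispenser to the right of the cups (x > 0.52, y < -0.19, from z = 0.2 up).
- narrow_cup_floor (a point): Centre of the narrow cup's inner floor, 50 mm under its rim.
- timer: Loose square white timer, 66 x 66 x 19 mm, a bystander (origin: centre of its underside).
- tape_roll: Loose roll of tape lying flat, 65 mm across, 19 mm high, a bystander (origin: centre of its underside).
- vial: Loose small capped vial lying down, 12 x 50 x 12 mm, a bystander (origin: centre of its underside).
Things that resemble listed ones, but are neither listed nor needed, are in the scene too. What is shaped like the mirror but yellow is not meant.

How it is judged:
At the end, for the whole second after the job is handed in: The handpiece stands in the wide cup, the mirror in the narrow cup: plain end within 8 mm above (6 below) the floor and within 10 mm (handpiece) or 7 mm (mirror) of the cup's axis, head up, long axis within 20 degrees of vertical, released and at rest (below 0.1 m/s) (z of handpiece_foot in the frame of wide_cup_floor between -0.006 and 0.008 m and horizontal distance between handpiece_foot and wide_cup_floor below 0.01 m and angle between each of handpiece, mirror's own y axis and vertical above 2.79 rad and linear speed of each of handpiece, mirror below 0.1 m/s and contact force between each of handpiece, mirror and the fingers below 0.1 N and z of mirror_foot in the frame of narrow_cup_floor between -0.006 and 0.008 m and horizontal distance between mirror_foot and narrow_cup_floor below 0.007 m); the robot touches nothing.
It fails at once if the handpiece is dropped or thrown (falls freely faster than 0.75 m/s) (linear speed of handpiece above 0.75 m/s and contact force between handpiece and the arm below 0.05 N and contact force between handpiece and the fingers below 0.05 N).
It fails at once if the mouth mirror is dropped or thrown (falls freely faster than 0.75 m/s) (linear speed of mirror above 0.75 m/s and contact force between mirror and the arm below 0.05 N and contact force between mirror and the fingers below 0.05 N).
It fails at once if a bystander (timer, tape roll or vial) is moved more than 30 mm (distance of any of timer, tape_roll, vial from where it was at the start of the episode above 0.03 m).
It also fails if it takes over 72 s, if anything falls off the work surface, if the arm or the gripper's body presses on something with over 40 N, if the wrist force passes 120 N, or if a joint passes its speed limit or range.

## Working session

There is one attempt and no reset: what is moved stays moved. The work goes in short steps, Python scripts to look and compute and a tool call to move; the robot and the scene stay as the last step left them, time stands still between calls to the robot, and variables do not carry over. Pictures are saved under pics/ and viewed, at most 10 in all, crops included, and the job is handed in when it is done.

Besides the shell and the picture viewer there is one more tool, called after ">>>" by a JSON object that holds its "op" and its "data", one argument or row to a line. arm_command: Moves the arm, as the interface text tells. Its arguments: {"type":"object","properties":{"targets":{"type":"array","items":{"type":"array","items":{"type":"array","items":{"type":"number"}}}},"jaw":{"type":"number"},"newtons":{"type":"number"}},"required":["targets"]}

```bash
mkdir -p pics; ls; python3 - <<'E'
from cell import arm
import cv2,numpy as np
s=arm.observe();print({k:np.round(v,3) for k,v in s.items()})
for n in ["scene","top"]:
    d=arm.get_image(n);cv2.imwrite(f"pics/{n}0.png",d["pixels"][:,:,::-1]);np.savez(f"{n}0.npz",**d)
    print(n,d["fx"],d["fy"],d["cx"],d["cy"],d["dist"],d["xyz"],np.round(d["rotation"],3).tolist())
E
```

```text
pics
{'clock': np.float64(0.0), 'joints': array([ 1.056,  0.435,  0.025,  1.574, -0.012,  1.134, -0.075]), 'dq': array([-0.   ,  0.   ,  0.001, -0.   ,  0.   , -0.   , -0.   ]), 'joint_efforts': array([ 0.0000e+00, -6.6784e+01,  9.8500e-01, -3.1446e+01, -6.1000e-02,
        4.3000e-02,  0.0000e+00]), 'position': array([ 0.25 , -0.572,  0.245]), 'ee_rot': array([-3.074e+00, -6.420e-01,  1.000e-03]), 'force': array([ 0.255, -0.147,  0.618]), 'ft_torque': array([ 0.04 ,  0.01 , -0.005]), 'gripper_force': np.float64(0.0), 'width': np.float64(1.0)}
scene 529.0106751644304 529.0106751644304 282.99016644723935 208.98120874356496 [0.03357528 0.         0.         0.         0.        ] [-0.17680241  0.97401624  1.27922965] [-0.995, 2.525, -0.999]
top 432.2738522697817 432.2738522697817 287.3613488076463 211.4756496995811 [0.01005514 0.         0.         0.         0.        ] [0.4951165  0.14311376 1.21943333] [-2.197, 2.169, -0.042]
```

View pics/scene0.png

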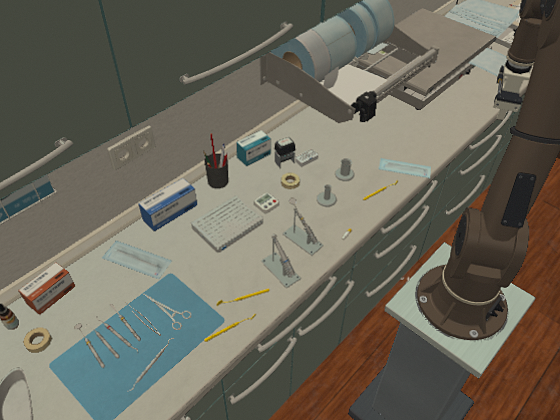

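View pics/top0.png

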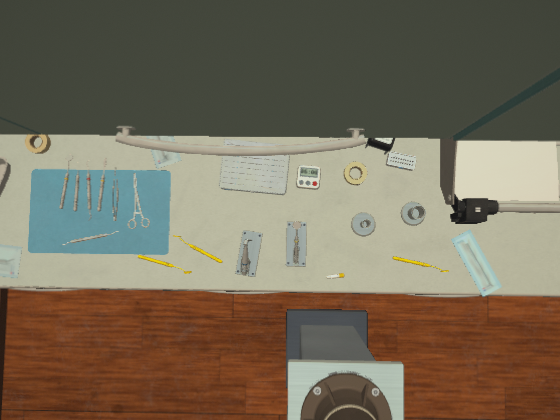

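The scene view shows two sloped rests at about (280,262) and (303,230), and two cups at (327,195) and (344,170). In the top view the rests are at (248,254) and (296,244), and the cups at (363,223) and (413,212). The yellow mirror-like decoys lie flat on the worktop, e.g. (200,249) and (418,263) in the top view.

```bash
cat > h.py <<'E'
import numpy as np,cv2
from scipy.spatial.transform import Rotation as R
def K(d): return np.array([[d["fx"],0,d["cx"]],[0,d["fy"],d["cy"]],[0,0,1]],float)
def pose(d,s=None):
    if "T_tool_cam" in d:
        T=np.eye(4);T[:3,:3]=R.from_rotvec(s["ee_rot"]).as_matrix();T[:3,3]=s["position"];T=T@d["T_tool_cam"]
        return T[:3,:3],T[:3,3]
    r=np.asarray(d["rotation"]); 
    return (R.from_rotvec(r).as_matrix() if r.ndim==1 else r),np.asarray(d["xyz"])
def cloud(d,s=None):
    "world xyz per pixel, from the z_map"
    z=d["z_map"];h,w=z.shape;u,v=np.meshgrid(np.arange(w),np.arange(h))
    p=cv2.undistortPoints(np.stack([u,v],-1).reshape(-1,1,2).astype(float),K(d),np.asarray(d["dist"],float)).reshape(h,w,2)
    Rm,t=pose(d,s);P=np.dstack([p,np.ones((h,w))])*z[...,None]
    return P@Rm.T+t
E
python3 - <<'E'
from h import *
o=[]
for n,(x0,x1,y0,y1) in dict(top=(230,430,195,280),scene=(255,375,150,290)).items():
    d=dict(np.load(n+"0.npz"));P=cloud(d)
    print(n, "table z", [np.round(P[v,u],3).tolist() for v,u in ([(260,360),(200,320)] if n=="top" else [(215,370),(215,270)])])
    sub=P[y0:y1,x0:x1].reshape(-1,3)
    z=P[...,2].copy();m=np.zeros(z.shape,np.uint8);m[y0:y1,x0:x1]=(z[y0:y1,x0:x1]>0.004)&(z[y0:y1,x0:x1]<0.3)
    nl,l,st,c=cv2.connectedComponentsWithStats(m)
    for i in range(1,nl):
        if st[i,4]<40: continue
        q=P[l==i];lo=q[q[:,2]<0.012]
        print(n,c[i].round(),st[i,4],"ctr",q.mean(0).round(3),"min",q.min(0).round(3),"max",q.max(0).round(3))
        if len(lo)>15:
            r=cv2.minAreaRect((lo[:,:2]*1000).astype(np.float32));print("   foot",np.round(r[0],1),np.round(r[1],1),round(r[2],1), 'top pts', q[q[:,2]>q[:,2].max()-.008].mean(0).round(3))
    c=d["pixels"][y0:y1,x0:x1,::-1];o.append(cv2.resize(c,None,fx=800/c.shape[1] if n=="top" else 4,fy=800/c.shape[1] if n=="top" else 4,interpolation=cv2.INTER_CUBIC))
cv2.imwrite("pics/a.png",o[0]);cv2.imwrite("pics/b.png",o[1])
E
```

```text
top table z [[0.432, -0.039, -0.001], [0.599, 0.075, 0.002]]
top [413. 213.] 466 ctr [ 0.563 -0.18   0.022] min [ 0.531 -0.214  0.004] max [ 0.604 -0.151  0.065]
   foot [ 566.3 -180.8] [74.3 60.7] 11.5 top pts [ 0.566 -0.187  0.06 ]
top [363. 224.] 453 ctr [ 0.532 -0.045  0.015] min [ 0.499 -0.079  0.004] max [ 0.569 -0.01   0.067]
   foot [532.4 -44.9] [66.2 65.5] 11.9 top pts [ 0.533 -0.047  0.061]
top [296. 243.] 802 ctr [0.476 0.141 0.029] min [0.413 0.11  0.004] max [0.544 0.175 0.153]
   foot [478.4 143.2] [ 62.9 130.2] 87.9 top pts [0.53  0.14  0.147]
top [248. 253.] 824 ctr [0.447 0.272 0.028] min [0.383 0.236 0.004] max [0.517 0.313 0.136]
   foot [447.8 273. ] [ 65.1 132.1] 82.4 top pts [0.479 0.268 0.133]
top [412. 261.] 120 ctr [ 0.43  -0.18   0.008] min [ 0.415 -0.228  0.004] max [ 0.444 -0.129  0.015]
   foot [ 432.6 -178.6] [100.8  20. ] 81.5 top pts [ 0.43 -0.18  0.01]
top [335. 276.] 84 ctr [0.388 0.033 0.01 ] min [0.378 0.009 0.004] max [0.398 0.059 0.017]
   foot [387.8  33.9] [19.4 50.2] 0.7 top pts [0.388 0.031 0.012]
scene table z [[0.383, -0.089, -0.0], [0.62,
[... 1186 characters left out ...]
 top pts [0.658 0.116 0.021]
scene [291. 200.] 46 ctr [0.543 0.124 0.114] min [0.516 0.033 0.004] max [0.626 0.151 0.147]
scene [303. 234.] 572 ctr [0.472 0.144 0.031] min [0.411 0.062 0.004] max [0.585 0.171 0.123]
   foot [503.7 131.2] [ 89.3 194.6] 70.0 top pts [0.515 0.141 0.119]
scene [258. 219.] 90 ctr [0.624 0.188 0.02 ] min [0.607 0.17  0.004] max [0.653 0.212 0.03 ]
scene [347. 233.] 45 ctr [0.385 0.032 0.011] min [0.372 0.007 0.004] max [0.397 0.058 0.017]
   foot [385.4  32.2] [15.1 50.6] 18.8 top pts [0.385 0.031 0.012]
scene [280. 262.] 585 ctr [0.444 0.278 0.044] min [0.385 0.19  0.004] max [0.564 0.31  0.135]
   foot [482.  260.6] [ 77.3 204.6] 68.4 top pts [0.479 0.27  0.13 ]
```

View pics/a.png

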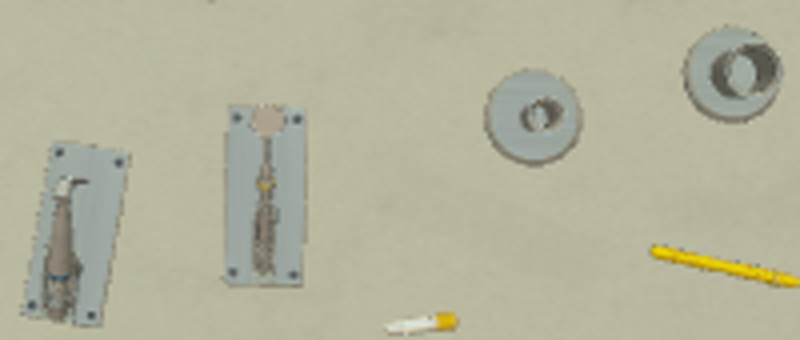

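View pics/b.png

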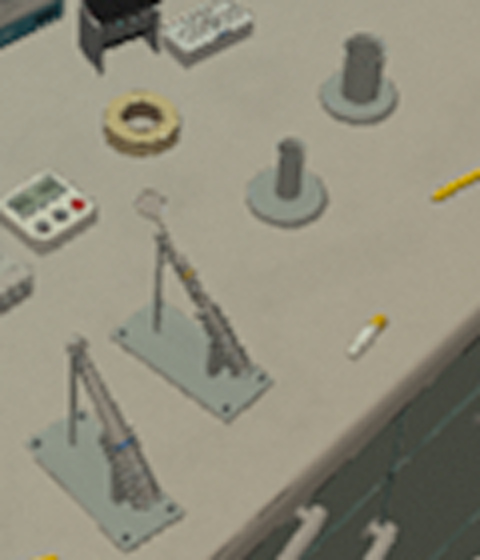

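Candidates: the handpiece (blue ring, thick body) is on the left rest, top (248,254). The mirror (steel, disc) is on the right rest, top (296,244). The yellow mirror-shaped ones at (200,249), (160,262) and (418,263) are decoys and lie flat. The wide-bore cup is at (413,212), the narrow one at (363,223). The crops confirm all of this.

```bash
cat >> h.py <<'E'
def tool(yaw,down):
    "tool x ahead/up at yaw, tool z 'down' deg below level (deg in)"
    a,b=np.radians([yaw,down]);r=np.array([np.cos(a),np.sin(a),0]);k=np.array([0,0,1.])
    z=np.cos(b)*r-np.sin(b)*k;x=np.sin(b)*r+np.cos(b)*k
    return np.stack([x,np.cross(z,x),z],1)
def grip(o,yaw,a,h):
    a_,c=np.radians(yaw),2**-.5;r=np.array([np.cos(a_),np.sin(a_),0]);k=np.array([0,0,1.])
    return np.array([o[0],o[1],0])-.05*r+.03*k+a*c*(r+k)+h*c*(k-r)
def plan(s,p,Rt,n=None):
    "equal rows from state s to pose"
    p0=np.array(s["position"]);R0=R.from_rotvec(s["ee_rot"]);w=(R0.inv()*R.from_matrix(Rt)).as_rotvec()
    d=np.asarray(p)-p0;m=max(np.linalg.norm(d)/.055,np.linalg.norm(w)/.17,1);n=n or int(np.ceil(m))
    print("dist",np.round(d,4),"rot",np.round(w,4),"rows",n)
    for i in range(n):
        Ri=R0*R.from_rotvec(w*i/n)
        print(np.r_[np.round(Ri.inv().apply(d/n),4),np.round(w/n,4)].tolist())
def st(arm):
    s=arm.observe();print(round(float(s["clock"]),2),"q",np.round(s["joints"],3),"p",np.round(s["position"],4),"F",np.round(s["force"],1),"w",round(float(s["width"])*91.8,1),"g",round(float(s["gripper_force"]),1));return s
E
python3 - <<'E'
from h import *;from cell import arm
s=st(arm);print([a for a in dir(arm) if a[0]!='_'])
g=grip((.4478,.273),-7.6,.084,.0085);t=tool(-7.6,75);print(g)
plan(s,g-.12*t[:,2],t)
E
```

```text
0.1 q [ 1.056  0.435  0.025  1.574 -0.012  1.134 -0.075] p [ 0.2499 -0.5724  0.245 ] F [ 0.   0.2 -0.1] w 91.6 g 0.0
['PlanningError', 'get_image', 'observe', 'sign_off', 'tip_reach']
[0.45115681 0.27255211 0.09540738]
dist [ 0.1704  0.849  -0.0337] rot [-0.0726  0.2558  0.5411] rows 16
[0.031, -0.0444, 0.0022, -0.0045, 0.016, 0.0338]
[0.0294, -0.0454, 0.0024, -0.0045, 0.016, 0.0338]
[0.0279, -0.0464, 0.0027, -0.0045, 0.016, 0.0338]
[0.0262, -0.0473, 0.0029, -0.0045, 0.016, 0.0338]
[0.0246, -0.0482, 0.0031, -0.0045, 0.016, 0.0338]
[0.0229, -0.049, 0.0033, -0.0045, 0.016, 0.0338]
[0.0211, -0.0498, 0.0034, -0.0045, 0.016, 0.0338]
[0.0194, -0.0505, 0.0035, -0.0045, 0.016, 0.0338]
[0.0176, -0.0511, 0.0036, -0.0045, 0.016, 0.0338]
[0.0158, -0.0517, 0.0036, -0.0045, 0.016, 0.0338]
[0.014, -0.0522, 0.0036, -0.0045, 0.016, 0.0338]
[0.0122, -0.0527, 0.0036, -0.0045, 0.016, 0.0338]
[0.0103, -0.0531, 0.0035, -0.0045, 0.016, 0.0338]
[0.0085, -0.0534, 0.0034, -0.0045, 0.016, 0.0338]
[0.0066, -0.0537, 0.0033, -0.0045, 0.016, 0.0338]
[0.0047, -0.0539, 0.0031, -0.0045, 0.016, 0.0338]
```

>>> {"op": "arm_command", "data": {
  "targets": [
    [[0.044, -0.034, 0, 0, 0, 0.034], [0.044, -0.034, 0, 0, 0, 0.034], [0.042, -0.036, 0, 0, 0, 0.034], [0.038, -0.04, 0, 0, 0, 0.034], [0.034, -0.044, 0, 0, 0, 0.034], [0.03, -0.046, 0, 0, 0, 0.034], [0.024, -0.05, 0, 0, 0, 0.034], [0.018, -0.052, 0, 0, 0, 0.034], [0.012, -0.054, 0, 0, 0, 0.034], [0.005, -0.054, 0, 0, 0, 0.034]]
  ],
  "jaw": 0.06,
  "newtons": 25
}}

```text
clock: 1.35
position: [0.421, -0.0555, 0.2456]
ee_rot: [3.14, 0.111, 0.0]
force: [0.5, -0.0, -0.3]
width: 0.652
gripper_force: 0.0
```

```bash
python3 - <<'E'
from h import *;from cell import arm
s=st(arm)
g=grip((.4478,.273),-7.6,.084,.0085);t=tool(-7.6,75)
plan(s,g-.12*t[:,2],t)
E
```

```text
1.35 q [ 0.227  0.124 -0.244  2.013  0.035  1.009 -1.534] p [ 0.421  -0.0555  0.2456] F [ 0.5 -0.  -0.3] w 59.9 g 0.0
dist [-0.0006  0.3322 -0.0343] rot [-0.0266  0.2608  0.2023] rows 7
[0.0033, -0.0473, 0.0049, -0.0038, 0.0373, 0.0289]
[0.0017, -0.0474, 0.0048, -0.0038, 0.0373, 0.0289]
[0.0002, -0.0475, 0.0047, -0.0038, 0.0373, 0.0289]
[-0.0014, -0.0475, 0.0045, -0.0038, 0.0373, 0.0289]
[-0.0029, -0.0474, 0.0042, -0.0038, 0.0373, 0.0289]
[-0.0044, -0.0473, 0.0039, -0.0038, 0.0373, 0.0289]
[-0.0059, -0.0472, 0.0035, -0.0038, 0.0373, 0.0289]
```

>>> {"op": "arm_command", "data": {
  "targets": [
    [[0.003, -0.047, 0.004, -0.003, 0.025, 0.029], [0.002, -0.047, 0.004, -0.003, 0.025, 0.029], [0, -0.047, 0.004, -0.003, 0.025, 0.029], [-0.001, -0.047, 0.004, -0.003, 0.025, 0.029], [-0.002, -0.047, 0.004, -0.003, 0.025, 0.029], [-0.003, -0.047, 0.004, -0.003, 0.025, 0.029], [-0.005, -0.047, 0.004, -0.003, 0.025, 0.029], [0, 0, 0, 0, 0, 0]]
  ]
}}

```text
clock: 2.35
position: [0.4208, 0.2761, 0.2146]
ee_rot: [3.111, -0.19, 0.272]
force: [-0.1, -0.4, -0.4]
width: 0.655
gripper_force: 0.0
```

```bash
python3 - <<'E'
from h import *;from cell import arm
s=st(arm);d=arm.get_image("wrist");print(np.round(s["ee_rot"],4),np.round(d["T_tool_cam"],3).tolist(),d["fx"])
cv2.imwrite("pics/w1.png",d["pixels"][:,:,::-1])
P=cloud(d,s);np.savez("w1.npz",P=P,**d)
for v in (60,140,220,300,380): print([np.round(P[v,u],3).tolist() for u in (100,200,280,360,460)])
E
```

```text
2.35 q [-0.4    0.245 -0.457  1.981  0.332  0.868 -2.74 ] p [0.4208 0.2761 0.2146] F [-0.1 -0.4 -0.4] w 60.1 g 0.0
[ 3.1109 -0.19    0.2724] [[0.001, -0.964, -0.267, 0.072], [1.0, 0.001, 0.0, -0.0], [0.0, -0.267, 0.964, -0.138], [0.0, 0.0, 0.0, 1.0]] 367.5206783201999
[[0.603, 0.423, 0.0], [0.591, 0.329, 0.001], [0.582, 0.253, 0.0], [0.573, 0.177, 0.0], [0.562, 0.082, -0.0]]
[[0.467, 0.271, 0.363], [0.517, 0.339, -0.001], [0.507, 0.262, 0.005], [0.498, 0.184, -0.001], [0.487, 0.088, 0.0]]
[[0.452, 0.448, 0.0], [0.44, 0.35, -0.001], [0.439, 0.271, 0.091], [0.42, 0.192, -0.001], [0.408, 0.094, 0.0]]
[[0.447, 0.31, 0.288], [0.443, 0.292, 0.281], [0.44, 0.273, 0.281], [0.438, 0.255, 0.281], [0.439, 0.237, 0.29]]
[[0.435, 0.307, 0.299], [0.433, 0.289, 0.3], [0.432, 0.275, 0.299], [0.43, 0.26, 0.3], [0.428, 0.243, 0.3]]
```

View pics/w1.png

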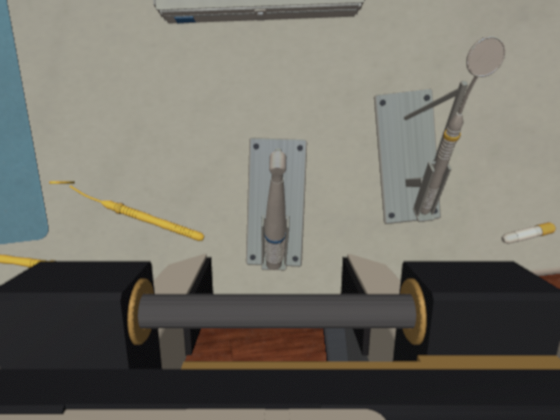

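The wrist view shows the handpiece on its rest at (277,155) to (274,265), almost centred between the fingers. The mirror on its rest, disc at (486,57), lies to the right.

```bash
python3 - <<'E'
from h import *;from cell import arm
z=np.load("w1.npz");P=z["P"];s=st(arm)
for nm,(u0,u1,v0,v1) in dict(hand=(240,312,140,262),mir=(370,480,75,225)).items():
    Q=P[v0:v1,u0:u1].reshape(-1,3);f=Q[(Q[:,2]>.002)&(Q[:,2]<.009)]
    r=cv2.minAreaRect((f[:,:2]*1000).astype(np.float32));print(nm,"foot",np.round(r,1) if 0 else r)
    o=Q[(Q[:,2]>.045)&(Q[:,2]<.135)]
    m=np.median(o,0)
    for a in np.arange(.05,.135,.01):
        k=o[abs(o[:,2]-a)<.005]
        if len(k)>5: print("  z",round(a,3),"x",k[:,0].mean().round(4),"y mid",((np.percentile(k[:,1],3)+np.percentile(k[:,1],97))/2).round(4),"w",np.ptp(k[:,1]).round(4),len(k))
print("yaw err",np.round(R.from_rotvec(s["ee_rot"]).as_matrix(),3).tolist(), tool(-7.6,80).round(3).tolist())
g=grip((.4478,.273),-7.6,.084,.0085);print(g)
E
```

```text
2.4 q [-0.397  0.244 -0.455  1.982  0.332  0.869 -2.741] p [0.4214 0.2734 0.2145] F [-0.9 -0.4  1.1] w 60.3 g 0.0
hand foot ((449.2348937988281, 273.3861999511719), (55.966312408447266, 120.37488555908203), 81.01734161376953)
  z 0.05 x 0.4072 y mid 0.2797 w 0.0232 135
  z 0.06 x 0.4136 y mid 0.2781 w 0.0234 260
  z 0.07 x 0.4252 y mid 0.2762 w 0.0236 322
  z 0.08 x 0.4301 y mid 0.2755 w 0.0187 251
  z 0.09 x 0.4405 y mid 0.2742 w 0.0151 275
  z 0.1 x 0.4518 y mid 0.2727 w 0.0135 272
  z 0.11 x 0.4638 y mid 0.271 w 0.0111 263
  z 0.12 x 0.4722 y mid 0.2697 w 0.008 78
  z 0.13 x 0.4795 y mid 0.2687 w 0.0112 363
mir foot ((476.2589416503906, 132.04454040527344), (75.23692321777344, 124.92499542236328), 89.18146514892578)
  z 0.05 x 0.4468 y mid 0.1423 w 0.0157 296
  z 0.06 x 0.4562 y mid 0.1421 w 0.0162 335
  z 0.07 x 0.4654 y mid 0.142 w 0.0156 403
  z 0.08 x 0.477 y mid 0.1423 w 0.0089 252
  z 0.09 x 0.4863 y mid 0.1426 w 0.0101 276
  z 0.1 x 0.4942 y mid 0.1421 w 0.011 418
  z 0.11 x 0.5053 y mid 0.1416 w 0.0063 329
  z 0.12 x 0.512 y mid 0.141 w 0.0041 103
  z 0.13 x 0.5157 y mid 0.1414 w 0.0022 32
yaw err [[0.977, -0.128, 0.172], [-0.126, -0.992, -0.026], [0.174, 0.003, -0.985]] [[0.976, -0.132, 0.172], [-0.13, -0.991, -0.023], [0.174, 0.0, -0.985]]
[0.45115681 0.27255211 0.09540738]
```

>>> {"op": "arm_command", "data": {
  "targets": [
    [[0.009, -0.004, 0.02, 0, 0, 0], [0, 0, 0.035, 0, 0, 0], [0, 0, 0.035, 0, 0, 0], [0, 0, 0.022, 0, 0, 0], [0, 0, 0.01, 0, 0, 0], [0, 0, 0, 0, 0, 0]]
  ]
}}

```text
clock: 3.15
position: [0.4529, 0.2705, 0.0964]
ee_rot: [3.107, -0.208, 0.273]
force: [0.6, 0.2, 0.3]
width: 0.652
gripper_force: 0.0
```

```bash
python3 - <<'E'
from h import *;from cell import arm
s=st(arm);print(np.round(R.from_rotvec(s["ee_rot"]).as_matrix(),3).tolist())
d=np.array([.451,.273,.0954])-s["position"];print(R.from_rotvec(s["ee_rot"]).inv().apply(d).round(4))
E
```

```text
3.15 q [-0.64   0.413 -0.117  2.079  0.347  0.569 -2.734] p [0.4529 0.2705 0.0964] F [0.6 0.2 0.3] w 59.8 g 0.0
[[0.976, -0.133, 0.172], [-0.131, -0.991, -0.027], [0.175, 0.004, -0.985]]
[-0.0023 -0.0022  0.0006]
```

>>> {"op": "arm_command", "data": {
  "targets": [
    [[-0.002, -0.002, 0.001, 0, 0, 0], [0, 0, 0, 0, 0, 0], [0, 0, 0, 0, 0, 0], [0, 0, 0, 0, 0, 0], [0, 0, 0, 0, 0, 0], [0, 0, 0, 0, 0, 0]]
  ],
  "jaw": 0.0,
  "newtons": 30
}}

```text
clock: 3.9
position: [0.4513, 0.2737, 0.0953]
ee_rot: [3.108, -0.205, 0.274]
force: [-0.4, -0.2, 3.1]
width: 0.167
gripper_force: 29.9
```

```bash
python3 - <<'E'
from h import *;from cell import arm
s=st(arm)
E
```

```text
3.9 q [-0.656  0.414 -0.105  2.081  0.341  0.564 -2.734] p [0.4513 0.2737 0.0953] F [-0.4 -0.2  3.1] w 15.3 g 29.9
```

>>> {"op": "arm_command", "data": {
  "targets": [
    [[0.002, 0, -0.012, 0, 0, 0], [0.004, 0, -0.025, 0, 0, 0], [0.007, 0, -0.04, 0, 0, 0], [0.008, 0, -0.045, 0, 0, 0], [0.008, 0, -0.045, 0, 0, 0], [0, 0, 0, 0, 0, 0]]
  ]
}}

```text
clock: 4.65
position: [0.452, 0.2757, 0.2691]
ee_rot: [3.113, -0.206, 0.283]
force: [-0.2, 0.1, -1.2]
width: 0.172
gripper_force: 29.9
```

```bash
python3 - <<'E'
from h import *;from cell import arm
from scipy.optimize import least_squares
s=st(arm)
# crude kinematic fit: data rows q, p, rotvec
D=[([1.056,.435,.025,1.574,-.012,1.134,-.075],[.2499,-.5724,.245],[-3.074,-.642,.001]),
([.227,.124,-.244,2.013,.035,1.009,-1.534],[.421,-.0555,.2456],[3.14,.111,0]),
([-.397,.244,-.455,1.982,.332,.869,-2.741],[.4214,.2734,.2145],[3.1109,-.19,.2724]),
([-.64,.413,-.117,2.079,.347,.569,-2.734],[.4529,.2705,.0964],[3.107,-.208,.273]),
(list(s["joints"]),list(s["position"]),list(s["ee_rot"]))]
def fk(q,a,sg):
    q=np.array(q)*sg;h,o1,L1,e,L2,L3,o6,x0=a[:8]
    ax="zyzyzyz";off=[(0,0,0),(o1,0,h),(0,0,0),(e,0,L1),(-e,0,0),(o6,0,L2),(0,0,0)]
    T=np.eye(3);p=np.array([x0,0,0.])
    for i in range(7):
        p=p+T@np.array(off[i]);T=T@R.from_euler(ax[i],q[i]).as_matrix()
    return p+T@np.array([0,0,L3]),T
import itertools
best=None
for sg in itertools.product([-1],[1],[-1,1],[1],[-1,1],[1],[-1,1]):
    sg=np.array(sg)
    def res(a):
        r=[]
        T0=None
        for q,p,w in D:
            P,T=fk(q,a,sg);M=R.from_rotvec(w).as_matrix()
            r+=list(P-p)+list(.3*(T@R.from_euler("z",a[8]).as_matrix()-M).ravel())
        return r
    for g in (0,1.57,3.14,-1.57):
        f=least_squares(res,[.35,0,.35,0,.35,.25,0,0,g])
        if best is None or f.cost<best[0]: best=(f.cost,sg,f.x,np.abs(f.fun).max())
print(best)
np.savez("kin.npz",sg=best[1],a=best[2])
E
```

```text
4.65 q [-0.603  0.195 -0.162  1.875  0.207  0.967 -2.571] p [0.452  0.2757 0.2691] F [-0.2  0.1 -1.2] w 15.8 g 29.9
(np.float64(0.0020899113979311436), array([-1,  1, -1,  1, -1,  1, -1]), array([ 5.69048348e-01,  8.91267230e-02,  5.34810521e-01,  6.35638981e-05,
        4.04237662e-01,  5.69485898e-01,  9.14283101e-02, -4.21888951e-02,
        1.56970803e+00]), np.float64(0.030711401404427192))
```

```bash
python3 - <<'E'
from h import *;from cell import arm
s=st(arm);plan(s,[.44,-.05,.27],tool(-20,35),9)
E
```

```text
4.65 q [-0.603  0.195 -0.162  1.875  0.207  0.967 -2.571] p [0.452  0.2757 0.2691] F [-0.2  0.1 -1.2] w 15.8 g 29.9
dist [-0.012  -0.3257  0.0009] rot [-0.1223  0.7762  0.1861] rows 9
[0.0034, 0.036, 0.0004, -0.0136, 0.0862, 0.0207]
[0.0041, 0.036, 0.0012, -0.0136, 0.0862, 0.0207]
[0.0047, 0.0358, 0.0021, -0.0136, 0.0862, 0.0207]
[0.0052, 0.0357, 0.003, -0.0136, 0.0862, 0.0207]
[0.0056, 0.0355, 0.004, -0.0136, 0.0862, 0.0207]
[0.006, 0.0354, 0.005, -0.0136, 0.0862, 0.0207]
[0.0062, 0.0352, 0.006, -0.0136, 0.0862, 0.0207]
[0.0064, 0.0349, 0.007, -0.0136, 0.0862, 0.0207]
[0.0065, 0.0347, 0.008, -0.0136, 0.0862, 0.0207]
```

>>> {"op": "arm_command", "data": {
  "targets": [
    [[0.0034, 0.036, 0, -0.0136, 0.086, 0.021], [0.004, 0.036, 0.001, -0.0136, 0.086, 0.021], [0.005, 0.036, 0.002, -0.0136, 0.086, 0.021], [0.005, 0.036, 0.003, -0.0136, 0.086, 0.021], [0.0055, 0.036, 0.004, -0.0136, 0.086, 0.021]]
  ]
}}

```text
clock: 5.28
position: [0.4554, 0.1505, 0.2738]
ee_rot: [3.007, -0.276, 0.645]
force: [0.3, 0.0, -0.4]
width: 0.168
gripper_force: 29.9
```

```bash
python3 - <<'E'
from h import *;from cell import arm
s=st(arm);plan(s,[.44,-.05,.27],tool(-20,35),4)
E
```

```text
5.28 q [-0.486  0.016 -0.187  2.138  0.483  0.772 -2.74 ] p [0.4554 0.1505 0.2738] F [ 0.3  0.  -0.4] w 15.4 g 29.9
dist [-0.0154 -0.2005 -0.0038] rot [-0.0931  0.5334  0.1368] rows 4
[0.0043, 0.0499, 0.0038, -0.0233, 0.1334, 0.0342]
[0.0054, 0.0497, 0.0056, -0.0233, 0.1334, 0.0342]
[0.0062, 0.0493, 0.0076, -0.0233, 0.1334, 0.0342]
[0.0067, 0.0489, 0.0096, -0.0233, 0.1334, 0.0342]
```

```bash
cat > kin.py <<'E'
from h import *
import json
from scipy.optimize import least_squares
D=[([1.056,.4345,.025,1.5735,-.012,1.134,-.075],[.2499,-.5724,.245],[-3.074,-.642,.001]),
([.227,.124,-.244,2.013,.035,1.009,-1.534],[.421,-.0555,.2456],[3.14,.111,0]),
([-.397,.244,-.455,1.982,.332,.869,-2.741],[.4214,.2734,.2145],[3.1109,-.19,.2724]),
([-.64,.413,-.117,2.079,.347,.569,-2.734],[.4529,.2705,.0964],[3.107,-.208,.273]),
([-.656,.414,-.105,2.081,.341,.564,-2.734],[.4513,.2737,.0953],[3.108,-.205,.274]),
([-.603,.195,-.162,1.875,.207,.967,-2.571],[.452,.2757,.2691],[3.113,-.206,.283]),
([-.486,.016,-.187,2.138,.483,.772,-2.74],[.4554,.1505,.2738],[3.007,-.276,.645])]
try: D+=[tuple(x) for x in json.load(open("log.json"))]
except OSError: pass
sg=np.array([-1,1,-1,1,-1,1,-1])
def fk(q,a):
    q=np.array(q)*sg;T=np.eye(3);p=np.zeros(3)
    off=[(0,0,0),(a[0],a[1],a[2]),(0,0,0),(a[3],a[4],a[5]),(0,0,0),(a[6],a[7],a[8]),(a[9],0,0)]
    for i in range(7):
        p=p+T@np.array(off[i]);T=T@R.from_euler("zyzyzyz"[i],q[i]).as_matrix()
    return p+T@np.array([0,0,a[10]]),T@R.from_euler("z",np.pi/2).as_matrix()
def fit():
    def res(a):
        r=[]
        for q,p,w in D: r+=list(fk(q,a)[0]-p)
        return np.r_[r,.002*(a-a0)]
    a0=np.array([0,0,.35,0,0,.35,0,0,.35,0,.25])
    f=least_squares(res,a0);return f.x,f.fun[:-11]
if __name__=="__main__":
    a,f=fit();print(a.round(3),np.abs(f).max().round(4))
    for q,p,w in D: print(np.round(np.degrees((R.from_matrix(fk(q,a)[1]).inv()*R.from_rotvec(w)).magnitude()),2))
E
python3 kin.py
```

```text
[-0.001 -0.037  0.272  0.002 -0.017  0.556 -0.     0.     0.426 -0.
  0.35 ] 0.0003
0.08
0.03
0.39
0.04
0.03
0.05
0.05
```

```bash
cat >> kin.py <<'E'
lo=np.array([-2.62,-.44,-1.27,.08,-1.32,.12,-2.74])+.03;hi=np.array([2.62,2.09,1.32,2.57,4.46,2,2.74])-.03
def ik(a,p,M,q0,n=0,reg=.01):
    best=None;rng=np.random.default_rng(0)
    for k in range(n+1):
        x0=np.clip(q0,lo+.01,hi-.01) if k==0 else rng.uniform(lo,hi)
        f=least_squares(lambda q:np.r_[(fk(q,a)[0]-p)*10,(R.from_matrix(fk(q,a)[1]).inv()*R.from_matrix(M)).as_rotvec()*3,reg*(q-q0)],x0,bounds=(lo,hi),max_nfev=80)
        if best is None or f.cost<best.cost: best=f
    e=np.linalg.norm(fk(best.x,a)[0]-p)
    return best.x,e,np.degrees((R.from_matrix(fk(best.x,a)[1]).inv()*R.from_matrix(M)).magnitude())
E
python3 - <<'E'
from kin import *;from cell import arm
a,_=fit();s=st(arm);q0=np.array(s["joints"])
for nm,p in dict(hov=[.566,-.185,.16],place=[.566,-.185,.094]).items():
  for yaw in (-60,-40,-20,0,30):
    q,e,g=ik(a,p,tool(yaw,35),q0,4);print(nm,yaw,q.round(2),(e*1000).round(1),g.round(2))
E
```

```text
5.28 q [-0.486  0.016 -0.187  2.138  0.483  0.772 -2.74 ] p [0.4554 0.1505 0.2738] F [ 0.3  0.  -0.4] w 15.4 g 29.9
hov -60 [-0.41  0.51  0.18  2.28  1.54  0.83  2.02] 0.0 0.01
hov -40 [-0.92  0.79  1.16  2.51  3.18  0.49  0.64] 0.0 0.0
hov -20 [0.1  0.41 0.01 2.54 2.86 0.78 1.63] 0.1 0.01
hov 0 [-0.01  0.49  0.57  2.52  3.85  0.94  1.17] 0.0 0.0
hov 30 [ 1.5   0.89 -1.19  2.13 -0.47  0.15  0.09] 0.2 0.07
place -60 [-0.85  0.85  0.82  2.33  1.85  0.36  1.53] 0.0 0.01
place -40 [-0.81  0.94  0.98  2.53  3.07  0.66  0.61] 0.0 0.0
place -20 [ 0.42  0.65 -0.41  2.54  2.74  1.05  1.84] 0.1 0.02
place 0 [0.03 0.72 0.54 2.54 3.76 1.17 1.25] 0.0 0.0
place 30 [ 1.41  0.95 -1.02  2.15 -1.29  0.15  1.  ] 1.3 0.51
```

```bash
cat >> kin.py <<'E'
def rows(a,Q,u,chk=()):
    "tool rows along joint path Q; u = held axis (headward) in tool"
    out=[]
    for q0,q1 in zip(Q[:-1],Q[1:]):
        p0,M0=fk(q0,a);p1,M1=fk(q1,a)
        out.append(np.r_[M0.T@(p1-p0),R.from_matrix(M0.T@M1).as_rotvec()])
        f=p1-.084*(M1@u);h=p1+.06*(M1@u)
        print(np.round(p1,3),"foot",np.round(f,3),"head",np.round(h,3),"down",int(np.degrees(np.arcsin(-M1[2,2]))))
    return np.array(out)
E
python3 - <<'E'
from kin import *;from cell import arm
a,_=fit();s=st(arm);q0=np.array(s["joints"])
qh=np.array([-.41,.51,.18,2.28,1.54,.83,2.02])
qT,e,g=ik(a,[.45,-.08,.33],tool(-60,35),qh);print(qT.round(3),e,g)
u=np.array([np.cos(np.radians(35)),0,-np.sin(np.radians(35))])
N=30;Q=[q0+(qT-q0)*(1-np.cos(np.pi*i/N))/2 for i in range(N+1)]
N=27;Q=[q0+(qT-q0)*i/N for i in range(N+1)]
o=rows(a,Q,u);print("max",np.linalg.norm(o[:,:3],axis=1).max(),np.linalg.norm(o[:,3:],axis=1).max())
for r in o: print(r.round(3).tolist())
E
```

```text
5.28 q [-0.486  0.016 -0.187  2.138  0.483  0.772 -2.74 ] p [0.4554 0.1505 0.2738] F [ 0.3  0.  -0.4] w 15.4 g 29.9
[-0.619  0.068 -0.04   2.267  1.03   1.249  2.424] 3.494738610004173e-06 0.0006107913723241713
[0.454 0.141 0.272] foot [0.41  0.132 0.201] head [0.485 0.147 0.323] down 65
[0.453 0.131 0.27 ] foot [0.41  0.108 0.202] head [0.484 0.148 0.319] down 65
[0.452 0.122 0.269] foot [0.412 0.084 0.206] head [0.48  0.149 0.314] down 64
[0.451 0.112 0.268] foot [0.416 0.061 0.211] head [0.475 0.148 0.309] down 64
[0.45  0.102 0.267] foot [0.423 0.04  0.217] head [0.469 0.147 0.303] down 63
[0.449 0.093 0.267] foot [0.432 0.022 0.225] head [0.461 0.143 0.297] down 62
[0.448 0.083 0.267] foot [0.442 0.007 0.234] head [0.453 0.138 0.291] down 61
[0.448 0.074 0.268] foot [ 0.453 -0.006  0.242] head [0.444 0.131 0.286] down 60
[0.447 0.064 0.268] foot [ 0.464 -0.016  0.25 ] head [0.434 0.122 0.281] down 59
[0.446 0.055 0.269] foot [ 0.476 -0.023  0.258] head [0.425 0.111 0.277] down 58
[0.446 0.046 0.271] foot [ 0.488 -0.027  0.265] head [0.416 0.098 0.275] down 57
[0.446 0.037 0.272]
[... 1912 characters left out ...]
 0.012, -0.024, -0.206]
[-0.007, -0.006, 0.002, 0.017, -0.021, -0.206]
[-0.006, -0.007, 0.002, 0.02, -0.018, -0.205]
[-0.004, -0.008, 0.002, 0.023, -0.014, -0.205]
[-0.003, -0.008, 0.002, 0.026, -0.01, -0.205]
[-0.001, -0.009, 0.002, 0.027, -0.005, -0.205]
[0.0, -0.009, 0.002, 0.027, 0.0, -0.205]
[0.002, -0.008, 0.002, 0.027, 0.005, -0.205]
[0.003, -0.008, 0.002, 0.026, 0.01, -0.204]
[0.005, -0.007, 0.002, 0.023, 0.015, -0.204]
[0.006, -0.006, 0.002, 0.02, 0.019, -0.204]
[0.007, -0.005, 0.002, 0.017, 0.022, -0.204]
[0.008, -0.004, 0.001, 0.012, 0.025, -0.204]
[0.008, -0.002, 0.001, 0.008, 0.027, -0.203]
[0.008, -0.001, 0.001, 0.003, 0.028, -0.203]
[0.008, 0.001, 0.001, -0.002, 0.028, -0.203]
```

>>> {"op": "arm_command", "data": {
  "targets": [
    [[0, 0.009, 0.002, -0.024, -0.001, -0.18], [-0.002, 0.008, 0.002, -0.023, -0.004, -0.18], [-0.003, 0.008, 0.002, -0.022, -0.008, -0.18], [-0.004, 0.007, 0.002, -0.02, -0.012, -0.18], [-0.006, 0.006, 0.002, -0.018, -0.015, -0.18], [-0.007, 0.005, 0.002, -0.015, -0.018, -0.18], [-0.007, 0.004, 0.002, -0.012, -0.02, -0.18], [-0.008, 0.003, 0.002, -0.008, -0.022, -0.18], [-0.008, 0.001, 0.002, -0.004, -0.023, -0.18], [-0.008, 0, 0.002, 0, -0.024, -0.18]]
  ]
}}

```text
clock: 6.52
position: [0.4443, 0.0632, 0.2646]
ee_rot: [1.865, 1.857, 0.047]
force: [0.0, 0.2, -0.8]
width: 0.171
gripper_force: 29.9
```

>>> {"op": "arm_command", "data": {
  "targets": [
    [[-0.008, -0.001, 0.002, 0.003, -0.023, -0.18], [-0.008, -0.002, 0.002, 0.006, -0.023, -0.18], [-0.007, -0.003, 0.002, 0.01, -0.022, -0.18], [-0.007, -0.005, 0.002, 0.014, -0.02, -0.18], [-0.006, -0.006, 0.002, 0.017, -0.017, -0.18], [-0.004, -0.007, 0.002, 0.02, -0.014, -0.18], [-0.003, -0.007, 0.002, 0.022, -0.01, -0.18], [-0.002, -0.008, 0.002, 0.023, -0.006, -0.18]]
  ]
}}

```text
clock: 7.52
position: [0.4384, -0.0024, 0.2743]
ee_rot: [0.228, 2.628, -0.681]
force: [0.5, 0.2, -0.9]
width: 0.17
gripper_force: 29.9
```

```bash
python3 - <<'E'
from kin import *;from cell import arm
a,_=fit();s=st(arm);q0=np.array(s["joints"])
qT=np.array([-0.619,.068,-.04,2.267,1.03,1.249,2.424])
u=np.array([np.cos(np.radians(35)),0,-np.sin(np.radians(35))])
N=13;Q=[q0+(qT-q0)*i/N for i in range(N+1)]
o=rows(a,Q,u)
for r in o: print(r.round(3).tolist())
E
```

```text
7.53 q [-0.419  0.065 -0.238  2.206  0.786  1.064  0.277] p [ 0.4384 -0.0024  0.2743] F [ 0.5  0.2 -0.9] w 15.6 g 29.9
[ 0.439 -0.009  0.277] foot [ 0.52  -0.027  0.264] head [0.381 0.004 0.286] down 51
[ 0.439 -0.016  0.28 ] foot [ 0.521 -0.024  0.261] head [ 0.381 -0.01   0.294] down 50
[ 0.44  -0.022  0.284] foot [ 0.52  -0.022  0.258] head [ 0.383 -0.023  0.302] down 48
[ 0.441 -0.029  0.288] foot [ 0.518 -0.021  0.254] head [ 0.386 -0.034  0.312] down 47
[ 0.442 -0.035  0.292] foot [ 0.514 -0.021  0.25 ] head [ 0.39  -0.045  0.321] down 46
[ 0.443 -0.041  0.296] foot [ 0.508 -0.023  0.247] head [ 0.396 -0.054  0.331] down 44
[ 0.444 -0.047  0.3  ] foot [ 0.502 -0.027  0.243] head [ 0.402 -0.062  0.341] down 43
[ 0.445 -0.053  0.305] foot [ 0.494 -0.032  0.24 ] head [ 0.409 -0.069  0.351] down 41
[ 0.446 -0.059  0.31 ] foot [ 0.486 -0.038  0.239] head [ 0.417 -0.074  0.36 ] down 40
[ 0.447 -0.064  0.314] foot [ 0.477 -0.047  0.238] head [ 0.425 -0.077  0.369] down 39
[ 0.448 -0.07   0.32 ] foot [ 0.468 -0.056  0.239] head [ 0.434 -0.079  0.377] down 37
[ 0.449 -0.075  0.325] foot [ 0.459 -0.068  0.242] head [ 0.442 -0.08   0.384] down 36
[ 0.45 -0.08  0.33] foot [ 0.45  -0.08   0.246] head [ 0.45 -0.08  0.39] down 35
[-0.002, -0.007, 0.001, 0.023, -0.008, -0.177]
[-0.001, -0.007, 0.001, 0.024, -0.005, -0.177]
[0.0, -0.008, 0.001, 0.024, -0.001, -0.177]
[0.001, -0.007, 0.001, 0.024, 0.003, -0.177]
[0.002, -0.007, 0.001, 0.023, 0.007, -0.177]
[0.003, -0.007, 0.001, 0.022, 0.01, -0.177]
[0.004, -0.006, 0.001, 0.02, 0.014, -0.176]
[0.005, -0.005, 0.001, 0.018, 0.017, -0.176]
[0.006, -0.004, 0.001, 0.015, 0.019, -0.176]
[0.007, -0.003, 0.001, 0.011, 0.022, -0.176]
[0.007, -0.002, 0.001, 0.008, 0.023, -0.176]
[0.007, -0.001, 0.001, 0.004, 0.024, -0.175]
[0.007, 0.0, 0.001, 0.0, 0.025, -0.175]
```

Following as planned.

>>> {"op": "arm_command", "data": {
  "targets": [
    [[-0.002, -0.007, 0.001, 0.023, -0.008, -0.177], [-0.001, -0.007, 0.001, 0.024, -0.005, -0.177], [0, -0.008, 0.001, 0.024, -0.001, -0.177], [0.001, -0.007, 0.001, 0.024, 0.003, -0.177], [0.002, -0.007, 0.001, 0.023, 0.007, -0.177], [0.003, -0.007, 0.001, 0.022, 0.01, -0.177], [0.004, -0.006, 0.001, 0.02, 0.014, -0.176], [0.005, -0.005, 0.001, 0.018, 0.017, -0.176], [0.006, -0.004, 0.001, 0.015, 0.019, -0.176], [0.007, -0.003, 0.001, 0.011, 0.022, -0.176]]
  ]
}}

```text
clock: 8.78
position: [0.4475, -0.0638, 0.3141]
ee_rot: [1.879, -1.879, 1.224]
force: [-0.8, 0.1, -1.5]
width: 0.174
gripper_force: 29.9
```

```bash
python3 - <<'E'
from kin import *;from cell import arm
a,_=fit();s=st(arm)
plan(s,[.45,-.08,.33],tool(-60,35))
d=arm.get_image("wrist");cv2.imwrite("pics/w2.png",d["pixels"][:,:,::-1])
d=arm.get_image("scene");P=cloud(d);np.savez("s2.npz",P=P,**d)
# cups: refine from the first depth pictures and sub-centres of rims
for n in ("top","scene"):
    d=dict(np.load(n+"0.npz"));P=cloud(d)
    for c in ((.566,-.184),(.532,-.046)):
        r=np.hypot(P[...,0]-c[0],P[...,1]-c[1]);m=(r<.03)&(abs(P[...,2]-.0595)<.0035);k=P[m]
        A=np.c_[k[:,:2]*2,np.ones(len(k))];x=np.linalg.lstsq(A,(k[:,:2]**2).sum(1),rcond=None)[0]
        f=P[(r<.042)&(abs(P[...,2]-.009)<.004)&(r>.02)];A=np.c_[f[:,:2]*2,np.ones(len(f))]
        hull=cv2.minEnclosingCircle((f[:,:2]*1000).astype(np.float32))
        print(n,len(k),"rim fit",x[:2].round(4),"r",np.sqrt(x[2]+x[0]**2+x[1]**2).round(4),"foot circ",np.round(hull[0],1),round(hull[1],1),"mid",((k.min(0)+k.max(0))/2).round(4))
E
```

```text
8.78 q [-0.393  0.085 -0.278  2.239  0.983  1.224  1.914] p [ 0.4475 -0.0638  0.3141] F [-0.8  0.1 -1.5] w 16.0 g 29.9
dist [ 0.0025 -0.0162  0.0159] rot [ 0.0126  0.0722 -0.5268] rows 4
[0.0055, -0.0015, 0.0005, 0.0031, 0.0181, -0.1317]
[0.0056, -0.0007, 0.0006, 0.0031, 0.0181, -0.1317]
[0.0057, 0.0, 0.0007, 0.0031, 0.0181, -0.1317]
[0.0056, 0.0008, 0.0008, 0.0031, 0.0181, -0.1317]
top 60 rim fit [ 0.5641 -0.1842] r 0.0173 foot circ [ 564.7 -183.3] 40.3 mid [ 0.5646 -0.1848  0.0595]
top 37 rim fit [ 0.5322 -0.0461] r 0.011 foot circ [530.9 -44.5] 41.4 mid [ 0.532  -0.0467  0.0594]
scene 29 rim fit [ 0.5637 -0.1838] r 0.0173 foot circ [ 564.4 -184.6] 40.3 mid [ 0.5638 -0.1856  0.0594]
scene 14 rim fit [ 0.5322 -0.0471] r 0.0118 foot circ [531.  -44.7] 38.6 mid [ 0.5331 -0.0481  0.059 ]
```

View pics/w2.png

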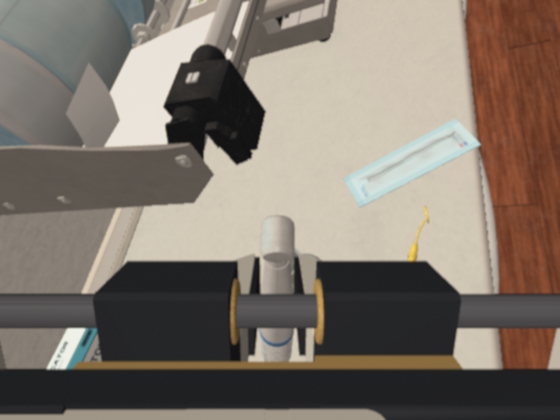

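>>> {"op": "arm_command", "data": {
  "targets": [
    [[0.006, -0.001, 0.001, 0.003, 0.018, -0.132], [0.006, -0.001, 0.001, 0.003, 0.018, -0.132], [0.006, 0, 0.001, 0.003, 0.018, -0.132], [0.006, 0.001, 0.001, 0.003, 0.018, -0.132], [0, 0, 0, 0, 0, 0]]
  ]
}}

```text
clock: 9.5
position: [0.4502, -0.082, 0.3301]
ee_rot: [2.109, -1.232, 1.102]
force: [0.6, -0.4, -0.4]
width: 0.167
gripper_force: 29.9
```

```bash
python3 - <<'E'
from kin import *;from cell import arm
a,_=fit();s=st(arm);q=np.array(s["joints"])
for w in ([.47,-.12,.155],[.564,-.184,.155],[.564,-.184,.094]):
    q,e,g=ik(a,w,tool(-60,35),q,reg=.03);print(q.round(2),round(e*1000,2),round(g,2))
plan(s,[.47,-.12,.155],tool(-60,35))
M=R.from_rotvec(s["ee_rot"]).as_matrix()
P=cloud(arm.get_image("scene"));p=np.array(s["position"])
r=np.hypot(P[...,0]-p[0],P[...,1]-p[1]);o=P[(r<.025)&(P[...,2]>p[2]-.095)&(P[...,2]<p[2]-.02)]
for z in np.arange(-.09,-.02,.01):
    k=o[abs(o[:,2]-p[2]-z)<.005]
    if len(k): print(round(z,3),len(k),(k.mean(0)-p).round(4))
E
```

```text
9.5 q [-0.381  0.085 -0.285  2.252  1.041  1.266  2.406] p [ 0.4502 -0.082   0.3301] F [ 0.6 -0.4 -0.4] w 15.3 g 29.9
[-0.31  0.47 -0.27  2.43  1.41  1.1   1.86] 0.04 0.01
[-0.15  0.52 -0.16  2.26  1.56  1.    2.02] 0.01 0.0
[-0.15  0.66 -0.16  2.28  1.67  1.02  1.84] 0.01 0.0
dist [ 0.0198 -0.038  -0.1751] rot [ 0.0005  0.0015 -0.0096] rows 4
[-0.0297, 0.0007, 0.0339, 0.0001, 0.0004, -0.0024]
[-0.0297, 0.0007, 0.0339, 0.0001, 0.0004, -0.0024]
[-0.0297, 0.0006, 0.0339, 0.0001, 0.0004, -0.0024]
[-0.0297, 0.0005, 0.0339, 0.0001, 0.0004, -0.0024]
```

>>> {"op": "arm_command", "data": {
  "targets": [
    [[-0.024, 0, 0.028, 0, 0, -0.002], [-0.03, 0.001, 0.034, 0, 0, -0.002], [-0.03, 0.001, 0.034, 0, 0, -0.002], [-0.024, 0, 0.027, 0, 0, -0.002], [-0.011, 0, 0.013, 0, 0, 0], [0, 0, 0, 0, 0, 0]]
  ]
}}

```text
clock: 10.3
position: [0.4702, -0.1202, 0.1538]
ee_rot: [2.112, -1.221, 1.096]
force: [-0.4, -0.1, -0.5]
width: 0.171
gripper_force: 29.9
```

```bash
python3 - <<'E'
from kin import *;from cell import arm
s=st(arm)
plan(s,[.564,-.184,.155],tool(-60,35),5)
for c in ("top","scene"):
    d=arm.get_image(c);P=cloud(d);p=np.array(s["position"])
    r=np.hypot(P[...,0]-p[0],P[...,1]-p[1]);m=(r<.06)&(P[...,2]>.05);print(c,m.sum())
    Rm,t=pose(d)
    uv=cv2.projectPoints(np.array([p,p-[0,0,.084],p+[0,0,.048]]),cv2.Rodrigues(Rm.T)[0],-Rm.T@t,K(d),np.asarray(d["dist"],float))[0].reshape(-1,2);print(uv.round())
    if c=="scene":
        x,y=uv[0].astype(int);im=d["pixels"][max(y-50,0):y+50,max(x-60,0):x+60,::-1];cv2.imwrite("pics/s3.png",cv2.resize(im,None,fx=5,fy=5,interpolation=cv2.INTER_CUBIC))
E
```

```text
10.3 q [-0.352  0.468 -0.221  2.432  1.406  1.082  1.855] p [ 0.4702 -0.1202  0.1538] F [-0.4 -0.1 -0.5] w 15.7 g 29.9
dist [ 0.0938 -0.0638  0.0012] rot [0.0021 0.0017 0.0004] rows 5
[0.012, -0.0099, 0.0166, 0.0004, 0.0003, 0.0001]
[0.0119, -0.0099, 0.0166, 0.0004, 0.0003, 0.0001]
[0.0119, -0.0099, 0.0166, 0.0004, 0.0003, 0.0001]
[0.0119, -0.0099, 0.0166, 0.0004, 0.0003, 0.0001]
[0.0119, -0.0099, 0.0166, 0.0004, 0.0003, 0.0001]
top 698
[[403. 248.]
 [395. 247.]
 [408. 249.]]
scene 1
[[360. 163.]
 [357. 182.]
 [362. 151.]]
```

View pics/s3.png

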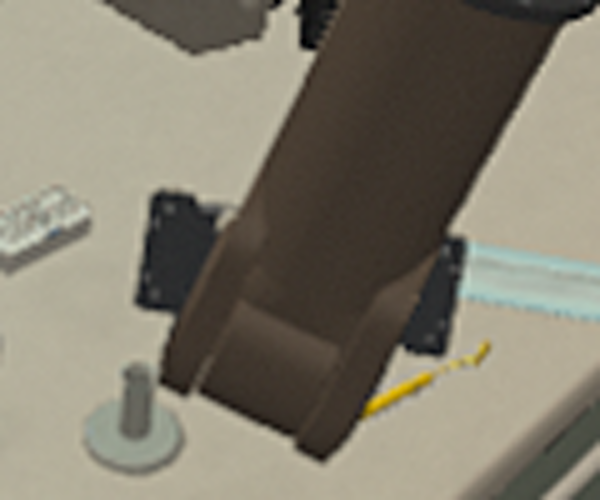

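The arm hides the held handpiece from the scene view, and the narrow cup at (135,400) in the crop is clear. I'll carry on and use force feedback.

>>> {"op": "arm_command", "data": {
  "targets": [
    [[0.012, -0.01, 0.017, 0, 0, 0], [0.012, -0.01, 0.017, 0, 0, 0], [0.012, -0.01, 0.017, 0, 0, 0], [0.012, -0.01, 0.016, 0, 0, 0], [0.012, -0.01, 0.016, 0, 0, 0], [0, 0, 0, 0, 0, 0]]
  ]
}}

```text
clock: 11.15
position: [0.5663, -0.1851, 0.1566]
ee_rot: [2.111, -1.22, 1.099]
force: [0.0, 0.1, -0.4]
width: 0.168
gripper_force: 29.9
```

```bash
python3 - <<'E'
from kin import *;from cell import arm
s=st(arm);p=np.array(s["position"])
plan(s,[.564,-.184,.125],tool(-60,35),3)
d=arm.get_image("top");P=cloud(d);m=(np.hypot(P[...,0]-p[0],P[...,1]-p[1])<.02)&(P[...,2]>.1);print(m.sum(),[ (P[m&(abs(P[...,2]-z)<.01)].mean(0)-p).round(4) for z in (.14,.16,.18,.2) if (m&(abs(P[...,2]-z)<.01)).any()])
d=arm.get_image("wrist");np.savez("w4.npz",**d);P=cloud(d,s);q=P-p
m=(np.hypot(q[...,0],q[...,1])<.03)&(abs(q[...,2])<.11)
for z in np.arange(-.09,.07,.01):
    k=q[m&(abs(q[...,2]-z)<.005)]
    if len(k)>4: print(round(z,3),len(k),k.mean(0).round(4),np.ptp(k,axis=0).round(3))
E
```

```text
11.15 q [-0.185  0.515 -0.117  2.261  1.557  0.976  2.025] p [ 0.5663 -0.1851  0.1566] F [ 0.   0.1 -0.4] w 15.5 g 29.9
dist [-0.0023  0.0011 -0.0316] rot [ 0.0015 -0.0001 -0.0001] rows 3
[-0.009, 0.0005, 0.0055, 0.0005, -0.0, -0.0]
[-0.009, 0.0005, 0.0055, 0.0005, -0.0, -0.0]
[-0.009, 0.0005, 0.0055, 0.0005, -0.0, -0.0]
257 [array([-0.006 ,  0.0037, -0.0157]), array([ 0.0023, -0.0015,  0.0066]), array([-0.0053,  0.0038,  0.0176]), array([-0.0024,  0.0041,  0.0475])]
-0.07 17 [-0.0016  0.0033 -0.0675] [0.014 0.009 0.004]
-0.06 153 [-0.002   0.005  -0.0594] [0.015 0.012 0.01 ]
-0.05 219 [-0.0024  0.0053 -0.0498] [0.014 0.011 0.01 ]
-0.04 228 [-0.0023  0.0053 -0.0396] [0.015 0.011 0.01 ]
-0.03 277 [-0.0025  0.0053 -0.0303] [0.015 0.011 0.01 ]
-0.02 119 [-0.0027  0.006  -0.0223] [0.01  0.006 0.007]
-0.01 35 [ 0.0045 -0.0073 -0.0071] [0.017 0.014 0.005]
-0.0 576 [ 0.0067 -0.0105  0.0014] [0.042 0.045 0.01 ]
0.01 1500 [-0.0026  0.0055  0.0105] [0.042 0.047 0.01 ]
0.02 815 [-0.0032  0.0062  0.019 ] [0.033 0.034 0.01 ]
0.03 113 [-0.003   0.0056  0.0268] [0.027 0.03  0.006]
0.04 368 [-0.004   0.0076  0.0426] [0.013 0.013 0.008]
0.05 1095 [-0.0021  0.0043  0.0472] [0.027 0.033 0.01 ]
0.06 1109 [-0.0028  0.0108  0.0606] [0.055 0.046 0.01 ]
```

>>> {"op": "arm_command", "data": {
  "targets": [
    [[-0.009, 0.001, 0.005, 0, 0, 0], [-0.009, 0.001, 0.005, 0, 0, 0], [-0.009, 0, 0.006, 0, 0, 0], [-0.008, 0, 0.006, 0, 0, 0], [-0.006, 0, 0.004, 0, 0, 0], [0, 0, 0, 0, 0, 0]]
  ]
}}

```text
clock: 12.0
position: [0.5621, -0.1827, 0.1071]
ee_rot: [2.114, -1.217, 1.097]
force: [-0.7, -0.3, -0.9]
width: 0.171
gripper_force: 29.9
```

```bash
python3 - <<'E'
from kin import *;from cell import arm
s=st(arm);plan(s,[.564,-.184,.094],tool(-60,35),4)
E
```

```text
12.0 q [-0.19   0.623 -0.121  2.287  1.648  0.992  1.868] p [ 0.5621 -0.1827  0.1071] F [-0.7 -0.3 -0.9] w 15.7 g 29.9
dist [ 0.0019 -0.0013 -0.0131] rot [0.0007 0.0011 0.0031] rows 4
[-0.0024, -0.0003, 0.0023, 0.0002, 0.0003, 0.0008]
[-0.0024, -0.0003, 0.0023, 0.0002, 0.0003, 0.0008]
[-0.0024, -0.0003, 0.0023, 0.0002, 0.0003, 0.0008]
[-0.0024, -0.0003, 0.0023, 0.0002, 0.0003, 0.0008]
```

>>> {"op": "arm_command", "data": {
  "targets": [
    [[-0.0025, -0.0005, 0.0025, 0, 0, 0], [-0.0025, -0.0003, 0.0025, 0, 0, 0], [-0.0025, 0, 0.0025, 0, 0, 0], [-0.002, 0, 0.0015, 0, 0, 0], [0, 0, 0, 0, 0, 0]]
  ]
}}

```text
clock: 12.62
position: [0.5638, -0.184, 0.0947]
ee_rot: [2.114, -1.217, 1.098]
force: [0.6, 0.7, -0.7]
width: 0.167
gripper_force: 29.9
```

```bash
python3 - <<'E'
from kin import *;from cell import arm
s=st(arm)
E
```

```text
12.62 q [-0.187  0.653 -0.12   2.286  1.673  0.996  1.834] p [ 0.5638 -0.184   0.0947] F [ 0.6  0.7 -0.7] w 15.3 g 29.9
```

>>> {"op": "arm_command", "data": {
  "targets": [
    [[-0.0008, 0, 0.0006, 0, 0, 0], [-0.0008, 0, 0.0006, 0, 0, 0], [0, 0, 0, 0, 0, 0]]
  ]
}}

```text
clock: 13.0
position: [0.5639, -0.184, 0.0929]
ee_rot: [2.114, -1.217, 1.098]
force: [-0.6, 0.1, -0.7]
width: 0.168
gripper_force: 29.9
```

>>> {"op": "arm_command", "data": {
  "targets": [
    [[-0.0008, 0, 0.0006, 0, 0, 0], [0, 0, 0, 0, 0, 0]]
  ]
}}

```text
clock: 13.25
position: [0.5642, -0.1843, 0.0925]
ee_rot: [2.113, -1.217, 1.1]
force: [-1.0, 1.7, 4.7]
width: 0.166
gripper_force: 30.0
```

>>> {"op": "arm_command", "data": {
  "targets": [
    [[0, 0, 0, 0, 0, 0], [0, 0, 0, 0, 0, 0], [0, 0, 0, 0, 0, 0], [0, 0, 0, 0, 0, 0], [0, 0, -0.01, 0, 0, 0], [0, 0, -0.03, 0, 0, 0], [0, 0, -0.05, 0, 0, 0], [0, 0, -0.05, 0, 0, 0]]
  ],
  "jaw": 0.06
}}

```text
clock: 14.25
position: [0.5055, -0.0835, 0.1732]
ee_rot: [2.114, -1.217, 1.097]
force: [1.2, 0.5, 0.4]
width: 0.654
gripper_force: 0.0
```

```bash
python3 - <<'E'
from kin import *;from cell import arm
a,_=fit();s=st(arm);q0=np.array(s["joints"])
P=cloud(arm.get_image("wrist"),s)
k=P[(np.hypot(P[...,0]-.564,P[...,1]+.184)<.04)&(P[...,2]>.062)&(P[...,2]<.2)]
for z in np.arange(.07,.16,.01):
    j=k[abs(k[:,2]-z)<.005]
    if len(j)>4: print(round(z,3),len(j),j.mean(0).round(4))
# mirror pick, half-turned tool
g=grip((.478,.1425),-1.2,.089,.0055);print("grip",g)
F=np.diag([-1,-1,1])
for nm,M in dict(plain=tool(-1.2,80),half=tool(-1.2,80)@F).items():
    q,e,r=ik(a,g+[0,0,.12],M,q0,3);q2,e2,r2=ik(a,g,M,q,0);print(nm,q.round(2),e,r,q2.round(2),e2)
    for yaw in (-60,-40,-20):
        M2=tool(yaw,35)@(F if nm=="half" else np.eye(3))
        q3,e3,r3=ik(a,[.532,-.0465,.17],M2,q,2,.03);q4,e4,r4=ik(a,[.532,-.0465,.099],M2,q3,0,.03);print("   ",yaw,q3.round(2),round(e3,4),q4.round(2),round(e4,4))
E
```

```text
14.25 q [-0.385  0.459 -0.224  2.314  1.312  1.118  1.989] p [ 0.5055 -0.0835  0.1732] F [1.2 0.5 0.4] w 60.1 g 0.0
0.07 152 [ 0.5619 -0.1793  0.07  ]
0.08 157 [ 0.5624 -0.1796  0.08  ]
0.09 153 [ 0.5625 -0.1802  0.09  ]
0.1 157 [ 0.5628 -0.1807  0.1   ]
0.11 139 [ 0.5633 -0.1812  0.11  ]
0.12 104 [ 0.5635 -0.1817  0.1191]
0.13 50 [ 0.5606 -0.1759  0.1323]
0.14 271 [ 0.562  -0.179   0.1389]
grip [0.48704143 0.14231061 0.09682159]
plain [-0.76  0.18  0.37  2.05  0.01  0.76 -2.  ] 1.1042213640025283e-05 0.004636686754424374 [-0.67  0.37  0.29  2.18 -0.07  0.44 -1.94] 1.595881471515331e-06
    -60 [-1.36  1.02  1.29  2.34 -0.29  0.15 -2.71] 0.0309 [-1.36  1.15  1.23  2.32 -0.43  0.18 -2.71] 0.0
    -40 [-1.38  0.83  1.29  2.34  0.03  0.15 -2.71] 0.0222 [-1.39  1.11  1.29  2.37 -1.29  0.15 -1.6 ] 0.0244
    -20 [-1.37  0.38  1.29  2.37  0.57  0.15 -2.71] 0.0441 [-1.25  0.57  1.11  2.34  0.4   0.15 -2.71] 0.0626
half [-0.27  0.2  -0.2   2.01  0.17  0.78  0.97] 1.7491436593883781e-06 0.0006739044644596885 [-0.34  0.37 -0.13  2.15  0.28  0.48  0.86] 1.723659122426085e-06
    -60 [-0.63  0.49  0.04  2.24  1.22  1.03 -1.08] 0.0001 [-0.63  0.65  0.04  2.26  1.33  0.97 -1.29] 0.0
    -40 [-0.28  0.43 -0.36  2.43  1.65  1.06 -1.19] 0.0001 [-0.29  0.63 -0.36  2.46  1.79  1.15 -1.43] 0.0
    -20 [ 0.56  0.66 -1.24  2.54  2.    1.32 -0.9 ] 0.0034 [ 0.49  0.96 -1.24  2.54  2.09  1.61 -0.91] 0.0125
```

```bash
python3 - <<'E'
from kin import *;from cell import arm
a,_=fit();s=st(arm);q0=np.array(s["joints"]);F=np.diag([-1,-1,1])
qT,e,r=ik(a,[.47,.1423,.24],tool(-1.2,80)@F,np.array([-.27,.2,-.2,2.01,.17,.78,.97]));print(qT.round(3),e)
N=14;Q=[q0+(qT-q0)*i/N for i in range(N+1)]
o=rows(a,Q,np.array([0,0,0]));
for r in o: print(r.round(3).tolist())
E
```

```text
14.3 q [-0.39   0.453 -0.231  2.313  1.305  1.121  1.992] p [ 0.5051 -0.0784  0.1753] F [-0.3  4.6  2.3] w 60.4 g 0.0
[-0.274  0.148 -0.21   2.014  0.154  0.835  0.975] 2.1818983383178575e-07
[ 0.493 -0.076  0.173] foot [ 0.493 -0.076  0.173] head [ 0.493 -0.076  0.173] down 37
[ 0.483 -0.071  0.171] foot [ 0.483 -0.071  0.171] head [ 0.483 -0.071  0.171] down 41
[ 0.473 -0.064  0.17 ] foot [ 0.473 -0.064  0.17 ] head [ 0.473 -0.064  0.17 ] down 44
[ 0.465 -0.054  0.169] foot [ 0.465 -0.054  0.169] head [ 0.465 -0.054  0.169] down 47
[ 0.458 -0.041  0.169] foot [ 0.458 -0.041  0.169] head [ 0.458 -0.041  0.169] down 51
[ 0.453 -0.026  0.169] foot [ 0.453 -0.026  0.169] head [ 0.453 -0.026  0.169] down 55
[ 0.45  -0.009  0.171] foot [ 0.45  -0.009  0.171] head [ 0.45  -0.009  0.171] down 59
[0.448 0.01  0.175] foot [0.448 0.01  0.175] head [0.448 0.01  0.175] down 63
[0.447 0.03  0.18 ] foot [0.447 0.03  0.18 ] head [0.447 0.03  0.18 ] down 67
[0.449 0.051 0.187] foot [0.449 0.051 0.187] head [0.449 0.051 0.187] down 71
[0.452 0.073 0.197] foot [0.452 0.073 0.197] head [0.452 0.073 0.
[... 197 characters left out ...]
47  0.142 0.24 ] head [0.47  0.142 0.24 ] down 79
[-0.005, 0.009, -0.005, -0.045, -0.046, 0.15]
[-0.006, 0.008, -0.006, -0.045, -0.046, 0.151]
[-0.007, 0.007, -0.007, -0.046, -0.045, 0.151]
[-0.008, 0.007, -0.008, -0.048, -0.045, 0.151]
[-0.009, 0.007, -0.009, -0.049, -0.044, 0.151]
[-0.01, 0.007, -0.01, -0.051, -0.043, 0.151]
[-0.011, 0.008, -0.011, -0.054, -0.042, 0.15]
[-0.012, 0.009, -0.012, -0.056, -0.041, 0.149]
[-0.012, 0.01, -0.013, -0.059, -0.04, 0.149]
[-0.013, 0.012, -0.014, -0.062, -0.038, 0.147]
[-0.013, 0.014, -0.015, -0.065, -0.035, 0.146]
[-0.013, 0.016, -0.016, -0.069, -0.032, 0.145]
[-0.013, 0.018, -0.017, -0.072, -0.029, 0.143]
[-0.012, 0.02, -0.018, -0.075, -0.025, 0.142]
```

>>> {"op": "arm_command", "data": {
  "targets": [
    [[-0.005, 0.009, -0.01, -0.045, -0.046, 0.15], [-0.006, 0.008, -0.01, -0.045, -0.046, 0.151], [-0.007, 0.007, -0.01, -0.046, -0.045, 0.151], [-0.008, 0.007, -0.01, -0.048, -0.045, 0.151], [-0.009, 0.007, -0.01, -0.049, -0.044, 0.151], [-0.01, 0.007, -0.01, -0.051, -0.043, 0.151], [-0.011, 0.008, -0.011, -0.054, -0.042, 0.15], [-0.012, 0.009, -0.012, -0.056, -0.041, 0.149], [-0.012, 0.01, -0.013, -0.059, -0.04, 0.149], [-0.013, 0.012, -0.014, -0.062, -0.038, 0.147]]
  ],
  "jaw": 0.045
}}

```text
clock: 15.55
position: [0.4458, 0.056, 0.1904]
ee_rot: [-0.793, 2.958, -0.509]
force: [-0.1, 0.6, -0.3]
width: 0.488
gripper_force: 0.0
```

```bash
python3 - <<'E'
from kin import *;from cell import arm
s=st(arm);plan(s,[.47,.1423,.23],tool(-1.2,80)@np.diag([-1,-1,1]),5)
E
```

```text
15.55 q [-0.309  0.233 -0.231  2.094  0.48   0.934  1.248] p [0.4458 0.056  0.1904] F [-0.1  0.6 -0.3] w 44.8 g 0.0
dist [0.0242 0.0863 0.0396] rot [-0.2852 -0.1269  0.5671] rows 5
[-0.0123, 0.0092, -0.0121, -0.057, -0.0254, 0.1134]
[-0.0115, 0.0112, -0.0113, -0.057, -0.0254, 0.1134]
[-0.0104, 0.0131, -0.0103, -0.057, -0.0254, 0.1134]
[-0.009, 0.0147, -0.0092, -0.057, -0.0254, 0.1134]
[-0.0075, 0.0162, -0.0081, -0.057, -0.0254, 0.1134]
```

>>> {"op": "arm_command", "data": {
  "targets": [
    [[-0.012, 0.009, -0.012, -0.057, -0.025, 0.113], [-0.0115, 0.011, -0.011, -0.057, -0.025, 0.113], [-0.0105, 0.013, -0.01, -0.057, -0.025, 0.113], [-0.009, 0.015, -0.009, -0.057, -0.025, 0.113], [-0.0075, 0.016, -0.008, -0.057, -0.025, 0.113], [0, 0, 0, 0, 0, 0]]
  ]
}}

```text
clock: 16.3
position: [0.4702, 0.1414, 0.2291]
ee_rot: [0.021, 2.969, -0.007]
force: [-0.4, -0.3, -0.1]
width: 0.489
gripper_force: 0.0
```

```bash
python3 - <<'E'
from kin import *;from cell import arm
s=st(arm);d=arm.get_image("wrist");P=cloud(d,s);cv2.imwrite("pics/w5.png",d["pixels"][:,:,::-1])
k=P[(P[...,0]>.41)&(P[...,0]<.56)&(abs(P[...,1]-.1425)<.025)&(P[...,2]>.04)&(P[...,2]<.17)]
for z in np.arange(.04,.16,.01):
    j=k[abs(k[:,2]-z)<.005]
    if len(j)>5: print(round(z,3),j[:,0].mean().round(4),((np.percentile(j[:,1],3)+np.percentile(j[:,1],97))/2).round(4),np.ptp(j[:,1]).round(4),len(j))
plan(s,[.487,.1423,.0968],tool(-1.2,80)@np.diag([-1,-1,1]),4)
E
```

```text
16.3 q [-0.269  0.162 -0.217  2.027  0.165  0.812  0.972] p [0.4702 0.1414 0.2291] F [-0.4 -0.3 -0.1] w 44.9 g 0.0
0.04 0.4309 0.1417 0.0141 129
0.05 0.4386 0.1416 0.014 275
0.06 0.4494 0.1419 0.0145 300
0.07 0.4582 0.1418 0.0147 288
0.08 0.4673 0.1413 0.0087 190
0.09 0.4768 0.1412 0.0093 190
0.1 0.4878 0.1411 0.0099 258
0.11 0.5013 0.141 0.006 156
0.12 0.5101 0.1409 0.0037 66
0.13 0.5154 0.1408 0.0028 38
0.14 0.5238 0.1408 0.0216 734
dist [ 0.0168  0.0009 -0.1323] rot [-0.0025 -0.002   0.0071] rows 4
[0.0015, 0.0004, 0.0333, -0.0006, -0.0005, 0.0018]
[0.0016, 0.0004, 0.0333, -0.0006, -0.0005, 0.0018]
[0.0016, 0.0004, 0.0333, -0.0006, -0.0005, 0.0018]
[0.0016, 0.0003, 0.0333, -0.0006, -0.0005, 0.0018]
```

View pics/w5.png

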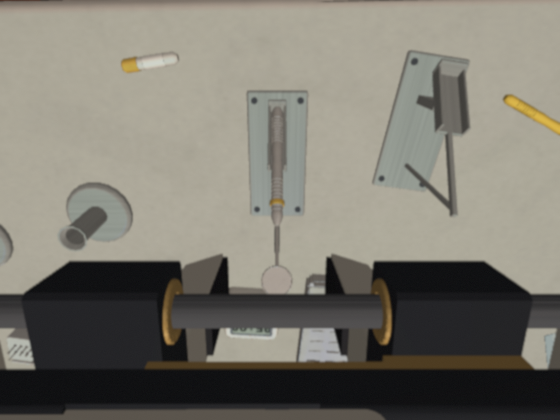

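The mirror (disc at (277,280), grip ring at (277,203)) is centred between the fingers at column 277.

>>> {"op": "arm_command", "data": {
  "targets": [
    [[0.001, 0, 0.034, 0, 0, 0.002], [0.001, 0, 0.034, 0, 0, 0.002], [0.001, 0, 0.034, 0, 0, 0.002], [0.001, 0, 0.022, 0, 0, 0.001], [0.001, 0, 0.009, 0, 0, 0], [0, 0, 0, 0, 0, 0]]
  ]
}}

```text
clock: 17.1
position: [0.4879, 0.14, 0.0962]
ee_rot: [0.031, 2.971, -0.009]
force: [-0.3, -0.2, 0.5]
width: 0.489
gripper_force: 0.0
```

```bash
python3 - <<'E'
from kin import *;from cell import arm
s=st(arm);plan(s,[.488,.1412,.0968],tool(-1.2,80)@np.diag([-1,-1,1]),1)
E
```

```text
17.1 q [-0.315  0.377 -0.156  2.147  0.299  0.49   0.838] p [0.4879 0.14   0.0962] F [-0.3 -0.2  0.5] w 44.9 g 0.0
dist [0.0001 0.0012 0.0006] rot [-0.0042 -0.0041  0.0006] rows 1
[-0.0002, 0.0012, -0.0006, -0.0042, -0.0041, 0.0006]
```

>>> {"op": "arm_command", "data": {
  "targets": [
    [[0, 0.0012, -0.0005, 0, 0, 0], [0, 0, 0, 0, 0, 0], [0, 0, 0, 0, 0, 0], [0, 0, 0, 0, 0, 0], [0, 0, 0, 0, 0, 0], [0, 0, 0, 0, 0, 0]]
  ],
  "jaw": 0.0,
  "newtons": 20
}}

```text
clock: 17.85
position: [0.4884, 0.1413, 0.0972]
ee_rot: [0.033, 2.969, -0.007]
force: [-0.8, -0.6, 5.5]
width: 0.092
gripper_force: 20.0
```

>>> {"op": "arm_command", "data": {
  "targets": [
    [[-0.002, 0, -0.012, 0, 0, 0], [-0.004, 0, -0.025, 0, 0, 0], [-0.008, 0, -0.045, 0, 0, 0], [-0.008, 0, -0.045, 0, 0, 0], [-0.006, 0, -0.035, 0, 0, 0], [0, 0, 0, 0, 0, 0]]
  ]
}}

```text
clock: 18.6
position: [0.4895, 0.1425, 0.265]
ee_rot: [0.033, 2.964, -0.004]
force: [0.6, 0.2, -0.9]
width: 0.09
gripper_force: 20.0
```

```bash
python3 - <<'E'
from kin import *;from cell import arm
a,_=fit();s=st(arm);q0=np.array(s["joints"]);F=np.diag([-1,-1,1])
M=tool(-60,35)@F
qT,e,r=ik(a,[.47,-.03,.26],M,np.array([-.63,.49,.04,2.24,1.22,1.03,-1.08]),0,.03);print(qT.round(3),e)
u=-np.array([np.cos(np.radians(35)),0,np.sin(np.radians(35))])
for N in (15,):
    Q=[q0+(qT-q0)*i/N for i in range(N+1)]
    o=rows(a,Q,u)
    for r in o: print(r.round(3).tolist())
E
```

```text
18.6 q [-0.244  0.154 -0.226  1.939  0.15   0.901  0.999] p [0.4895 0.1425 0.265 ] F [ 0.6  0.2 -0.9] w 8.2 g 20.0
[-0.705  0.258 -0.026  2.266  1.047  1.196 -0.918] 1.2772396385229503e-05
[0.48  0.128 0.253] foot [0.42  0.131 0.195] head [0.522 0.126 0.295] down 80
[0.471 0.113 0.244] foot [0.411 0.118 0.185] head [0.514 0.11  0.286] down 78
[0.463 0.098 0.236] foot [0.404 0.105 0.176] head [0.505 0.094 0.278] down 76
[0.457 0.083 0.23 ] foot [0.4   0.091 0.169] head [0.498 0.078 0.273] down 73
[0.452 0.069 0.225] foot [0.397 0.077 0.163] head [0.492 0.062 0.27 ] down 70
[0.448 0.054 0.223] foot [0.396 0.063 0.158] head [0.486 0.047 0.269] down 66
[0.446 0.04  0.222] foot [0.397 0.049 0.154] head [0.481 0.033 0.27 ] down 63
[0.445 0.027 0.222] foot [0.4   0.036 0.152] head [0.477 0.02  0.272] down 59
[0.445 0.015 0.224] foot [0.405 0.023 0.151] head [0.474 0.009 0.276] down 56
[0.447 0.003 0.227] foot [0.411 0.011 0.151] head [ 0.472 -0.002  0.281] down 52
[ 0.449 -0.006  0.232] foot [ 0.42  -0.001  0.153] head [ 0.47  -0.011  0.288] down 48
[ 0.453 -0.015  0.237] foot [ 0.431 -0.01
[... 275 characters left out ...]
0.47 -0.03  0.32] down 34
[0.011, -0.015, 0.01, 0.062, 0.012, 0.07]
[0.009, -0.015, 0.009, 0.062, 0.003, 0.069]
[0.006, -0.015, 0.009, 0.062, -0.007, 0.069]
[0.004, -0.015, 0.008, 0.06, -0.016, 0.069]
[0.001, -0.015, 0.007, 0.057, -0.025, 0.069]
[-0.001, -0.014, 0.006, 0.052, -0.034, 0.068]
[-0.003, -0.013, 0.006, 0.046, -0.042, 0.068]
[-0.005, -0.011, 0.005, 0.039, -0.048, 0.069]
[-0.007, -0.01, 0.004, 0.031, -0.054, 0.069]
[-0.008, -0.008, 0.003, 0.023, -0.059, 0.069]
[-0.009, -0.006, 0.003, 0.013, -0.062, 0.07]
[-0.01, -0.004, 0.002, 0.003, -0.064, 0.07]
[-0.011, -0.001, 0.001, -0.007, -0.064, 0.071]
[-0.011, 0.001, 0.0, -0.017, -0.063, 0.072]
[-0.011, 0.003, -0.001, -0.026, -0.06, 0.072]
```

>>> {"op": "arm_command", "data": {
  "targets": [
    [[0.011, -0.015, 0.01, 0.062, 0.012, 0.07], [0.009, -0.015, 0.009, 0.062, 0.003, 0.069], [0.006, -0.015, 0.009, 0.062, -0.007, 0.069], [0.004, -0.015, 0.008, 0.06, -0.016, 0.069], [0.001, -0.015, 0.007, 0.057, -0.025, 0.069], [-0.001, -0.014, 0.006, 0.052, -0.034, 0.068], [-0.003, -0.013, 0.006, 0.046, -0.042, 0.068], [-0.005, -0.011, 0.005, 0.039, -0.048, 0.069], [-0.007, -0.01, 0.004, 0.031, -0.054, 0.069], [-0.008, -0.008, 0.003, 0.023, -0.059, 0.069]]
  ]
}}

```text
clock: 19.85
position: [0.4447, 0.0008, 0.2244]
ee_rot: [0.945, 2.445, -0.659]
force: [0.3, -0.8, -1.0]
width: 0.087
gripper_force: 20.0
```

```bash
python3 - <<'E'
from kin import *;from cell import arm
s=st(arm);plan(s,[.49,-.03,.2],tool(-60,35)@np.diag([-1,-1,1]),5)
E
```

```text
19.85 q [-0.556  0.227 -0.084  2.164  0.748  1.092 -0.28 ] p [0.4447 0.0008 0.2244] F [ 0.3 -0.8 -1. ] w 8.0 g 20.0
dist [ 0.0453 -0.0308 -0.0244] rot [-0.0383 -0.3213  0.3517] rows 5
[-0.0065, 0.0037, 0.0094, -0.0077, -0.0643, 0.0703]
[-0.0056, 0.004, 0.0098, -0.0077, -0.0643, 0.0703]
[-0.0047, 0.0043, 0.0102, -0.0077, -0.0643, 0.0703]
[-0.0037, 0.0045, 0.0105, -0.0077, -0.0643, 0.0703]
[-0.0027, 0.0047, 0.0107, -0.0077, -0.0643, 0.0703]
```

>>> {"op": "arm_command", "data": {
  "targets": [
    [[-0.0065, 0.004, 0.009, -0.008, -0.064, 0.07], [-0.0055, 0.004, 0.01, -0.008, -0.064, 0.07], [-0.0045, 0.004, 0.01, -0.008, -0.064, 0.07], [-0.004, 0.0045, 0.0105, -0.008, -0.064, 0.07], [-0.003, 0.005, 0.011, -0.008, -0.064, 0.07], [0, 0, 0, 0, 0, 0]]
  ]
}}

```text
clock: 20.6
position: [0.4902, -0.0294, 0.1994]
ee_rot: [1.117, 1.951, -0.584]
force: [-0.3, -0.1, -0.3]
width: 0.092
gripper_force: 20.0
```

```bash
python3 - <<'E'
from kin import *;from cell import arm
s=st(arm);p=np.array(s["position"]);plan(s,[.5322,-.0467,.17],tool(-60,35)@np.diag([-1,-1,1]),3)
q=cloud(arm.get_image("wrist"),s)-p
m=(np.hypot(q[...,0],q[...,1])<.04)&(abs(q[...,2])<.11)
for z in np.arange(-.09,.09,.01):
    k=q[m&(abs(q[...,2]-z)<.005)]
    if len(k)>4: print("wrist",round(z,3),len(k),k.mean(0).round(4),np.ptp(k,axis=0).round(3))
for c in ("scene","top"):
    q=cloud(arm.get_image(c))-p;m=(np.hypot(q[...,0],q[...,1])<.02)&(abs(q[...,2]+.05)<.035);print(c,m.sum())
    for z in np.arange(-.09,-.01,.01):
        k=q[m&(abs(q[...,2]-z)<.005)]
        if len(k)>2: print(c,round(z,3),len(k),k.mean(0).round(4))
E
```

```text
20.6 q [-0.691  0.4   -0.004  2.284  1.133  1.098 -1.055] p [ 0.4902 -0.0294  0.1994] F [-0.3 -0.1 -0.3] w 8.5 g 20.0
dist [ 0.042  -0.0173 -0.0294] rot [ 0.0014 -0.0036  0.0062] rows 3
[0.001, 0.0092, 0.0155, 0.0005, -0.0012, 0.0021]
[0.0011, 0.0092, 0.0155, 0.0005, -0.0012, 0.0021]
[0.0011, 0.0092, 0.0155, 0.0005, -0.0012, 0.0021]
wrist -0.09 124 [-0.0018  0.0031 -0.0874] [0.009 0.007 0.006]
wrist -0.08 344 [-0.0019  0.0032 -0.0801] [0.009 0.008 0.01 ]
wrist -0.07 355 [-0.0018  0.0032 -0.0699] [0.009 0.008 0.01 ]
wrist -0.06 364 [-0.0018  0.0032 -0.0599] [0.009 0.008 0.01 ]
wrist -0.05 386 [-0.0017  0.0032 -0.0499] [0.009 0.008 0.01 ]
wrist -0.04 373 [-0.0014  0.003  -0.04  ] [0.008 0.008 0.01 ]
wrist -0.03 440 [-0.0016  0.0033 -0.0298] [0.009 0.008 0.01 ]
wrist -0.02 718 [ 0.      0.0008 -0.0191] [0.025 0.018 0.01 ]
wrist -0.01 984 [-0.0019  0.0045 -0.01  ] [0.024 0.022 0.01 ]
wrist -0.0 514 [-0.0054  0.0104 -0.0023] [0.021 0.025 0.007]
wrist 0.01 143 [-0.0063  0.0125  0.0139] [0.025 0.035 0.002]
wrist 0.02 680 [-0.0086  0.0158  0.0192] [0.027 0.038 0.01 ]
scene 0
top 2
```

>>> {"op": "arm_command", "data": {
  "targets": [
    [[0.001, 0.009, 0.0155, 0, -0.001, 0.002], [0.001, 0.009, 0.0155, 0, -0.001, 0.002], [0.001, 0.009, 0.0155, 0, -0.001, 0.002], [0, 0, 0, 0, 0, 0]]
  ]
}}

```text
clock: 21.25
position: [0.533, -0.0483, 0.1706]
ee_rot: [1.125, 1.941, -0.581]
force: [-0.4, -0.6, -0.4]
width: 0.091
gripper_force: 20.0
```

```bash
python3 - <<'E'
from kin import *;from cell import arm
s=st(arm);p=np.array(s["position"]);plan(s,[.5322,-.0467,.14],tool(-60,35)@np.diag([-1,-1,1]),3)
d=arm.get_image("wrist");P=cloud(d,s);cv2.imwrite("pics/w6.png",d["pixels"][:,:,::-1])
r=np.hypot(P[...,0]-.532,P[...,1]+.0467)
k=P[(r<.02)&(abs(P[...,2]-.0595)<.003)];A=np.c_[k[:,:2]*2,np.ones(len(k))];x=np.linalg.lstsq(A,(k[:,:2]**2).sum(1),rcond=None)[0];print(len(k),x[:2].round(4),np.sqrt(x[2]+x[0]**2+x[1]**2).round(4),k.min(0).round(4),k.max(0).round(4))
for z in (.09,.1,.12,.14):
    j=P[(r<.02)&(abs(P[...,2]-z)<.006)];print(z,len(j),j.mean(0).round(4))
j=P[(r<.022)&(P[...,2]<.052)&(P[...,2]>.015)];A=np.c_[j[:,:2]*2,np.ones(len(j))];x=np.linalg.lstsq(A,(j[:,:2]**2).sum(1),rcond=None)[0];print("tube",len(j),x[:2].round(4),np.sqrt(x[2]+x[0]**2+x[1]**2).round(4))
E
```

```text
21.25 q [-0.628  0.491  0.038  2.241  1.229  1.028 -1.09 ] p [ 0.533  -0.0483  0.1706] F [-0.4 -0.6 -0.4] w 8.3 g 20.0
dist [-0.0008  0.0016 -0.0306] rot [ 0.0006 -0.0001 -0.0041] rows 3
[0.0087, 0.0, 0.0054, 0.0002, -0.0, -0.0014]
[0.0087, 0.0, 0.0054, 0.0002, -0.0, -0.0014]
[0.0087, 0.0, 0.0054, 0.0002, -0.0, -0.0014]
692 [ 0.5331 -0.0454] 0.0117 [ 0.5206 -0.0589  0.0565] [ 0.5465 -0.0324  0.0605]
0.09 409 [ 0.5318 -0.045   0.09  ]
0.1 417 [ 0.5318 -0.045   0.1   ]
0.12 450 [ 0.5318 -0.045   0.1202]
0.14 522 [ 0.5317 -0.045   0.1402]
tube 2400 [ 0.533 -0.045] 0.0094
```

View pics/w6.png

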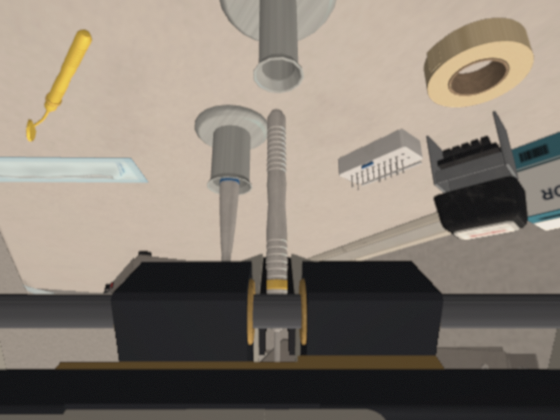

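The wrist view shows the handpiece standing in the wide cup at (232,180). The held mirror's foot is at (277,112), just beyond the narrow cup's mouth at (278,72). The mirror needs to shift +2.8 mm in y.

>>> {"op": "arm_command", "data": {
  "targets": [
    [[0.0014, 0.0014, -0.002, 0, 0, -0.004], [0.006, 0, 0.004, 0, 0, 0], [0.006, 0, 0.004, 0, 0, 0], [0, 0, 0, 0, 0, 0]]
  ]
}}

```text
clock: 21.8
position: [0.532, -0.0439, 0.1564]
ee_rot: [1.119, 1.945, -0.582]
force: [0.9, -0.0, -0.5]
width: 0.09
gripper_force: 20.0
```

```bash
python3 - <<'E'
from kin import *;from cell import arm
s=st(arm);plan(s,[.5331,-.0455,.135],tool(-60,35)@np.diag([-1,-1,1]),2)
P=cloud(arm.get_image("wrist"),s);r=np.hypot(P[...,0]-.533,P[...,1]+.0455)
j=P[(r<.022)&(P[...,2]<.052)&(P[...,2]>.015)];A=np.c_[j[:,:2]*2,np.ones(len(j))];x=np.linalg.lstsq(A,(j[:,:2]**2).sum(1),rcond=None)[0];print("tube",len(j),x[:2].round(4),np.sqrt(x[2]+x[0]**2+x[1]**2).round(4))
j=P[(r<.015)&(P[...,2]<.12)&(P[...,2]>.07)];A=np.c_[j[:,:2]*2,np.ones(len(j))];x=np.linalg.lstsq(A,(j[:,:2]**2).sum(1),rcond=None)[0];print("mirror",len(j),x[:2].round(4),np.sqrt(x[2]+x[0]**2+x[1]**2).round(4))
E
```

```text
21.8 q [-0.635  0.521  0.035  2.247  1.243  1.019 -1.127] p [ 0.532  -0.0439  0.1564] F [ 0.9 -0.  -0.5] w 8.3 g 20.0
dist [ 0.0011 -0.0016 -0.0214] rot [ 0.0026 -0.0007  0.0014] rows 2
[0.0082, 0.0001, 0.0069, 0.0013, -0.0003, 0.0007]
[0.0082, 0.0001, 0.0069, 0.0013, -0.0003, 0.0007]
tube 2520 [ 0.533  -0.0451] 0.0094
mirror 1805 [ 0.5319 -0.0429] 0.0037
```

>>> {"op": "arm_command", "data": {
  "targets": [
    [[0.0015, 0, 0.0035, 0.001, 0, 0.001], [0.006, 0, 0.0045, 0.001, 0, 0], [0.006, 0, 0.0045, 0, 0, 0], [0, 0, 0, 0, 0, 0]]
  ]
}}

```text
clock: 22.35
position: [0.5334, -0.0462, 0.1381]
ee_rot: [1.122, 1.944, -0.584]
force: [-0.0, -0.4, -0.1]
width: 0.091
gripper_force: 20.0
```

```bash
python3 - <<'E'
from kin import *;from cell import arm
s=st(arm);plan(s,[.533,-.0455,.105],tool(-60,35)@np.diag([-1,-1,1]),4)
E
```

```text
22.35 q [-0.631  0.561  0.038  2.252  1.272  1.001 -1.177] p [ 0.5334 -0.0462  0.1381] F [-0.  -0.4 -0.1] w 8.4 g 20.0
dist [-0.0004  0.0007 -0.0331] rot [ 0.0003 -0.0006  0.0001] rows 4
[0.0069, 0.0, 0.0046, 0.0001, -0.0002, 0.0]
[0.0069, 0.0, 0.0046, 0.0001, -0.0002, 0.0]
[0.0069, 0.0, 0.0046, 0.0001, -0.0002, 0.0]
[0.0069, 0.0, 0.0046, 0.0001, -0.0002, 0.0]
```

Foot at about 0.049, inside the mouth with no contact. Continuing down.

>>> {"op": "arm_command", "data": {
  "targets": [
    [[0.0055, 0, 0.0035, 0, 0, 0], [0.0055, 0, 0.0037, 0, 0, 0], [0.0055, 0, 0.0037, 0, 0, 0], [0.0055, 0, 0.0037, 0, 0, 0], [0.004, 0, 0.003, 0, 0, 0], [0, 0, 0, 0, 0, 0]]
  ]
}}

```text
clock: 23.1
position: [0.5333, -0.0458, 0.107]
ee_rot: [1.122, 1.944, -0.583]
force: [-1.3, -1.0, -0.5]
width: 0.087
gripper_force: 20.0
```

```bash
python3 - <<'E'
from kin import *;from cell import arm
s=st(arm);plan(s,[.533,-.0455,.1],tool(-60,35)@np.diag([-1,-1,1]),1)
E
```

```text
23.1 q [-0.632  0.63   0.039  2.261  1.318  0.978 -1.267] p [ 0.5333 -0.0458  0.107 ] F [-1.3 -1.  -0.5] w 8.0 g 20.0
dist [-0.0003  0.0003 -0.007 ] rot [ 0.0006 -0.0006 -0.0003] rows 1
[0.0059, -0.0001, 0.0037, 0.0006, -0.0006, -0.0003]
```

>>> {"op": "arm_command", "data": {
  "targets": [
    [[0.003, 0, 0.002, 0, 0, 0], [0.002, 0, 0.0014, 0, 0, 0], [0, 0, 0, 0, 0, 0]]
  ]
}}

```text
clock: 23.48
position: [0.5334, -0.0456, 0.1012]
ee_rot: [1.123, 1.943, -0.582]
force: [-0.4, 0.3, 0.1]
width: 0.089
gripper_force: 20.0
```

>>> {"op": "arm_command", "data": {
  "targets": [
    [[0.001, 0, 0.0007, 0, 0, 0], [0.001, 0, 0.0007, 0, 0, 0], [0, 0, 0, 0, 0, 0]]
  ]
}}

```text
clock: 23.85
position: [0.5339, -0.0462, 0.1002]
ee_rot: [1.122, 1.94, -0.583]
force: [-1.8, 1.0, 9.7]
width: 0.09
gripper_force: 20.0
```

>>> {"op": "arm_command", "data": {
  "targets": [
    [[-0.0005, 0, -0.0004, 0, 0, 0], [0, 0, 0, 0, 0, 0], [0, 0, 0, 0, 0, 0], [0, 0, 0, 0, 0, 0], [0, 0, -0.01, 0, 0, 0], [0, 0, -0.03, 0, 0, 0], [0, 0, -0.04, 0, 0, 0], [0, 0, -0.04, 0, 0, 0], [0, 0, 0, 0, 0, 0], [0, 0, 0, 0, 0, 0]]
  ],
  "jaw": 0.045
}}

```text
clock: 25.1
position: [0.484, 0.0393, 0.1685]
ee_rot: [1.122, 1.943, -0.582]
force: [0.3, -0.0, -0.6]
width: 0.493
gripper_force: 0.0
```

```bash
python3 - <<'E'
from kin import *;from cell import arm
s=st(arm);P=cloud(arm.get_image("wrist"),s)
for c,z0,z1 in (((.533,-.0455),.07,.17),((.564,-.184),.07,.15)):
    for z in np.arange(z0,z1,.02):
        j=P[(np.hypot(P[...,0]-c[0],P[...,1]-c[1])<.03)&(abs(P[...,2]-z)<.006)]
        print(round(z,2),len(j),(j.mean(0) if len(j) else np.zeros(3)).round(4))
d=arm.get_image("wrist");cv2.imwrite("pics/w7.png",d["pixels"][:,:,::-1])
E
```

```text
25.1 q [-0.788  0.503 -0.046  2.218  1.055  1.15  -1.138] p [0.484  0.0393 0.1685] F [ 0.3 -0.  -0.6] w 45.3 g 0.0
0.07 171 [ 0.5321 -0.0423  0.0701]
0.09 184 [ 0.532  -0.0421  0.0902]
0.11 153 [ 0.5326 -0.0432  0.109 ]
0.13 64 [ 0.5332 -0.0441  0.13  ]
0.15 308 [ 0.53   -0.0385  0.1502]
0.07 161 [ 0.5627 -0.1787  0.07  ]
0.09 137 [ 0.5633 -0.1792  0.09  ]
0.11 105 [ 0.5637 -0.1807  0.1097]
0.13 76 [ 0.5614 -0.1768  0.13  ]
```

View pics/w7.png

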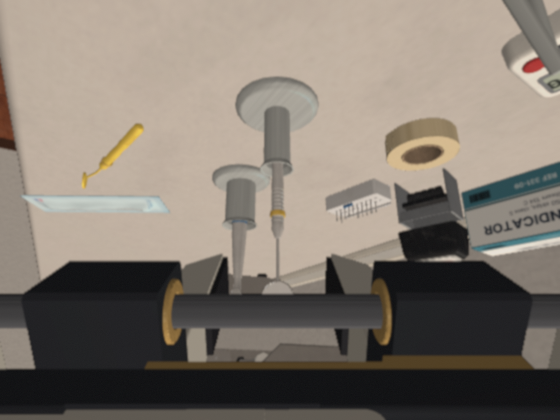

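Both instruments stand upright in their cups: the mirror at (277,220), the handpiece at (240,230). The gripper is clear and reads no force.

```bash
python3 -c "
from cell import arm
print(arm.sign_off())"
```

```text
the job is handed in; nothing more can be done
None
```

The handpiece is standing in the wide cup and the mouth mirror in the narrow cup, both upright with heads up. I lowered each one until it touched the cup floor, released it, and handed the job in at about 25 s; the sign-off returned no verdict.

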